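# Weigh a plaster slip-casting mould on the crank-up spring scale

## Robot

A 7-joint arm with a two-finger parallel gripper is mounted at the origin on the work surface. World frame = base frame: x ahead of the robot, y to its left, z up, the work surface at z = 0. Lengths are in m, angles in rad, forces in N, time in s.
With the tool pointing down it reaches from about 0.425 to 0.925 m from the base axis. Payload 6.8 kg.
Tool frame: the origin (TCP) lies midway between the tips of the shut fingers; the grasp point (between the pads) lies 19 mm behind it; z points along the fingers, y is the direction in which the jaws open and shut (so a half turn about z gives the same grasp; the last joint's range is limited). The gripper opens to 85 mm and grips with 20 to 120 N. Pads are 22 mm wide; open, the fingers measure 114 mm over their backs; the gripper's body (76 mm by 85 mm) begins 54 mm behind the grasp point. The pads swing forward as they close: fully open they stand 13 mm farther back than shut.
Start: joints at [1.046, 0.477, 0.022, 1.555, -0.011, 1.109, -0.083], TCP at [0.273, -0.617, 0.231] pointing down, gripper open.
Joint ranges: [-2.96, 2.96], [-0.34, 2.1], [-1.41, 1.46], [0.24, 2.44], [-1.37, 4.51], [0.17, 1.92], [-2.96, 2.96]. Speed limits (rad/s): [2.39, 2.39, 3.14, 3.14, 3.14, 3.14, 3.14].

## Interface

Orientations are given as a unit quaternion [w, x, y, z].
In Python, from station import bot, vision gives the robot as it stands.
- The arm moves only by the tool move_arm, never from a script. Its argument "increments" is text: rows parted by semicolons, each of 7 numbers parted by spaces: the opening, from 0 (shut) to 1 (fully open), then the shift along the world's x, y, z in mm, then the turn, a rotation vector about the world's x, y, z in rad. In form: grip x y z rx ry rz; .... A call has exactly 8 rows; each row shifts and turns the commanded pose from where the row before left it; what a row does not reach is not made up. A row lasts 1/8 s, in which the tool goes at most 62.5 mm and 10.7 degrees, less where a joint would pass 70% of its speed; a pose out of reach is approached as far as the arm can. A call with a gripper value outside its range is refused whole. The fingers move at their own pace and stop on an object; "newtons" is the grip in N (left out, the last holds). Time passes only in rows, so rows that do not move let the fingers close, or fill a call up. It gives the time, the measured TCP pose, the force and the opening at its end, in the units of the state.
- bot.get_obs(): the state, without advancing time (a new reading comes with each control period).
- vision.read_camera(name): name is "side" or "top"; returns (picture, depth): 400x640x3 uint8, red, green, blue; 400x640 float32, m along the optical axis (not along the pixel's ray), 0 where there is no reading.
- vision.calibration(name): a dict with "fx", "fy", "cx", "cy" (pixels), "R" (3x3) and "t" (3): a world point X has camera coordinates R X + t. Camera axes: x right, y down, z forward; pixel columns grow to the right and rows downward; lengths in m; the calibration is good to about 2 mm. A picture is of the moment at which its call begins. calibration takes no time and is no camera call.
- bot.hand_in(): hands the job in, once; it reports no verdict.
The state is a dict: "t": time; "q": joint angles; "joint_vel": joint speeds; "joint_torque": joint torques, N m; "eef_pos": TCP position; "tool_rot": TCP orientation; "contact_force": force on the tool from outside, world axes, zero at the start; "torque": the same for the moment, N m; "gripper_width": opening from 0.0 (shut) to 1.0 (fully open).
Only numpy, scipy, OpenCV 4.12 (cv2) and the standard library are available. Lean on these libraries where they do the work, as an engineer would, in place of code of your own. Each camera call takes 0.05 s, during which the arm holds its last target.

## Task

Weigh the plaster mould to see how far it has dried: carry it from its ware board to the weighing stand, set it down gently on the stand's base with the low hook inside its wire loop, and let go. Wind the crank until the mould hangs level and at least a finger's width clear of the base, and let it settle; only then slide the red marker down the scale until it is level with the pointer, and leave the mould hanging. Do not overload the scale or disturb the bowl, the jar or the paddle.

Things in the scene. Friction and masses are not known exactly. Their poses are not given: they have to be found in the camera images.
- mould: White plaster block mould, 160 x 56 x 66 mm (its x, y, z), 0.45 to 0.9 kg, two black straps, a stiff wire loop cast into the middle of its top. Origin: centre of the underside; z up. Both ends are alike for handling. To leave room for the scale, hold it across its 56 mm width near one end, about 60 mm from the middle, the tool leaning outwards along x.
- loop (a point): Crown of the mould's 6 mm wire loop (centre of the wire), 112.5 mm above the mould's underside, mid-length. The loop stands in the mould's x-z plane, 62 mm wide inside, slightly arched; its opening is 43 mm high above the block at the middle. The hook passes through it along the mould's y.
- stand: Blue crank-up weighing stand, fixed to the bench. Origin: centre of the underside of its base plate, 160 x 300 x 10 mm (x, y, z). Its -x side is the operator's side. A 42 mm square column, 234 mm high, stands at y = +90 mm; the spring scale hangs at y = -60 mm; the crank is on the column's +y side.
- crossarm_end (a point): Free end of the mast's cross arm, on its top face, over the scale; 292 mm above the bench when low; rises with the crank. The arm is 26 mm thick in x, 22 mm high, and runs from here along the stand's +y to the column. Under it hangs the white spring scale, 14 x 40 x 102 mm (x, y, z), its top 30 mm below this point.
- place (a point): Top of the base plate (10 mm above the bench) straight under the hook: where the middle of the mould's underside belongs, the mould's long x axis along the stand's y (either way round). Axes as the stand's.
- hook_seat (a point): Lowest inside point of the steel hook; the resting loop's wire is centred 3 mm above it. 94 to 97 mm above the bench at the start. 7 mm wire, open to the stand's -x: tip 14 mm up at 17 mm to -x, shank 12 mm to +x. The loop comes in along the stand's +x, the mould's underside 2 to 10 mm above the base, until its crown is over the seat (8 mm off along x or 5 mm along y is allowable). Axes as the stand's.
- hook (a joint): Extension of the scale's spring in m: 0 empty, 0.060 at the stop; grows downwards, 250 N per m (about 39 mm per kg), lightly damped: it bobs for 1 to 2 s. Beyond 0.055 the scale is overloaded.
- pointer (a point): Black pointer bar that moves with the hook, on the scale's -y edge; its height on the scale is the reading and falls as the load grows.
- marker (a joint): Position of the red marker slide on the scale in m: 0 at the top, to 0.060, grows downwards; starts within 0.010. Level with the pointer when it equals joint hook. Stays where it is left (about 2 N of friction).
- marker_index (a point): Index of the red marker, on the scale's -y edge, to compare with the pointer.
- marker_knob (a point): Middle of the marker's red thumb knob, 16 mm diameter; it runs along the stand's x from 20 to 52 mm out from the scale's mid-plane, on the operator's side, 30 mm to -y of the scale's middle. Push it down with shut fingers or pinch it, leaning back to the operator's side (tool top towards -x) to stay clear of the cross arm.
- crank (a joint): Crank angle in rad, to 15 at the stop; grows as the crank is wound with its top going towards the stand's +x, which raises mast, scale and hook by 35 mm a turn. 0: crank arm straight up; starts at 0 to 0.5. Stays where it is left; takes 5 to 8 N at the handle. About 1.5 to 2.2 turns bring a mould clear, depending on its weight.
- crank_axis (a point): Point on the crank's axis (along the stand's y, 150 mm above the bench) in line with the handle's grip point. Axes as the stand's.
- crank_handle (a point): Grip point on the crank's black revolving handle, on a 55 mm crank radius. The handle is 22 mm in diameter and 75 mm long along the stand's y, from 53 mm nearer the column to 21 mm farther out. It spins freely, so a grip may keep its direction all the way round.
- board: Plywood ware board, 210 x 130 x 12 mm, fixed to the bench, on which the mould starts. Origin under its centre.
- bowl: Terracotta bowl, 110 mm across, 50 mm high, standing by. Origin under its centre.
- jar: Green glass jar with white cap, 72 mm across, 100 mm high, standing by. Origin under its centre.
- paddle: Flat wooden paddle lying on the bench, about 200 x 55 x 12 mm. Origin under its middle, long axis its x.
Things that resemble listed ones, but are neither listed nor needed, are in the scene too. Of the things like the mould, leave any that is blue or yellow; of the rest the smaller one is meant.

How it is judged:
On the way, in this order (a step that is already met when the one before it is completed fails the run):
1. the mould stands upright on the stand's base, let go, with the hook inside its loop (x of loop in the frame of hook_seat between -0.013 and 0.01 m and y of loop in the frame of hook_seat between -0.022 and 0.022 m and z of loop in the frame of hook_seat between 0.002 and 0.036 m and height (world z) of mould below 0.016 m and angle between mould's own z axis and vertical below 0.1 rad and contact force between the fingers and mould below 0.1 N), for 0.2 s.
2. wound up, the mould hangs from the hook level, clear of the base and settled, the marker not yet moved (height (world z) of mould above 0.02 m and angle between mould's own z axis and vertical below 0.12 rad and distance between loop and hook_seat below 0.015 m and value of joint hook above 0.012 m and linear speed of mould below 0.02 m/s and angular speed of mould below 0.15 rad/s and contact force between the fingers and mould below 0.1 N and value of joint marker below 0.013 m), for 0.5 s.
At the end, for the whole second after the job is handed in: The mould hangs from the hook by its loop, at rest, within 7 degrees of level, its underside at least 10 mm above the stand's base, and the red marker's index is within 3 mm of the pointer's height (height (world z) of mould above 0.02 m and angle between mould's own z axis and vertical below 0.12 rad and distance between loop and hook_seat below 0.015 m and value of joint hook above 0.012 m and linear speed of mould below 0.02 m/s and angular speed of mould below 0.15 rad/s and contact force between the fingers and mould below 0.1 N and z of marker_index in the frame of pointer between -0.003 and 0.003 m); the robot touches nothing.
It fails at once if the bowl, the jar or the paddle is moved over 30 mm or tipped (distance of any of bowl, jar, paddle from where it was at the start of the episode above 0.03 m or angle between any of bowl, jar, paddle's own z axis and vertical above 0.3 rad).
It fails at once if the mould is dropped or banged down at the hook (faster than 0.25 m/s there, or over 150 N on the stand) (contact force between mould and stand above 150 N or (linear speed of mould above 0.25 m/s and horizontal distance between loop and hook_seat below 0.03 m and height (world z) of mould below 0.03 m)).
It fails at once if the spring scale is overloaded (hook drawn down over 55 mm) (value of joint hook above 0.055 m).
It also fails if it takes over 72 s, if anything falls off the work surface, if the arm or the gripper's body presses on something with over 40 N, if the wrist force passes 120 N, or if a joint passes its speed limit or range.

## Working session

There is one attempt and no reset: what is moved stays moved. The work goes in short steps, Python scripts to look and compute and a tool call to move; the robot and the scene stay as the last step left them, time stands still between calls to the robot, and variables do not carry over. Pictures are saved under pics/ and viewed, and the job is handed in when it is done.

Besides the shell and the picture viewer there is one more tool, called after ">>>" in YAML: its name, and indented under it one key for each argument. move_arm: Moves the arm, as the interface text tells. Its arguments: {"type":"object","properties":{"increments":{"type":"string"},"newtons":{"type":"number"}},"required":["increments"]}

```bash
ls; mkdir -p pics; cat > h.py <<'E'
import numpy as np, cv2
from station import bot, vision
def cal(n):
    c=vision.calibration(n); return c, np.array(c["R"]), np.array(c["t"])
def cloud(n,d):
    c,R,t=cal(n); v,u=np.mgrid[0:400,0:640]
    P=np.stack([(u-c["cx"])/c["fx"]*d,(v-c["cy"])/c["fy"]*d,d],-1)
    return (P-t)@R
def proj(n,X):
    c,R,t=cal(n); p=R@np.array(X)+t; return p[0]/p[2]*c["fx"]+c["cx"],p[1]/p[2]*c["fy"]+c["cy"]
def shot(n,tag):
    p,d=vision.read_camera(n); cv2.imwrite(f"pics/{tag}.png",p[:,:,::-1]); np.savez(f"{tag}.npz",p=p,d=d); return p,d,cloud(n,d)
def st():
    o=bot.get_obs(); print({k:np.round(o[k],3).tolist() for k in ["t","q","eef_pos","tool_rot","contact_force","gripper_width"]})
E
python3 - <<'E'
from h import *
st()
for n in("side","top"):
    shot(n,n+"0"); c,R,t=cal(n); print(n,c["fx"],c["cx"],c["cy"],-R.T@t,R[2])
E
```

```text
pics
{'t': 0.0, 'q': [1.046, 0.478, 0.022, 1.556, -0.011, 1.109, -0.083], 'eef_pos': [0.273, -0.617, 0.23], 'tool_rot': [-0.001, 0.978, 0.207, -0.0], 'contact_force': [-0.053, 0.456, -0.13], 'gripper_width': 0.999}
side 469.65859245208264 321.8826600207292 201.846381642289 [ 0.16901184 -1.20828125  1.24668922] [ 0.22409293  0.69125832 -0.68698202]
top 470.37237990229323 316.29577370500743 197.09803888367531 [ 0.37333911 -0.12251934  1.53752602] [ 0.09611498  0.0089836  -0.9953297 ]
```

View pics/side0.png

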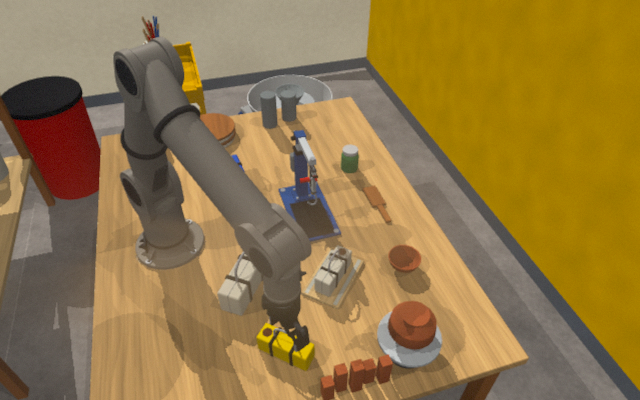

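View pics/top0.png

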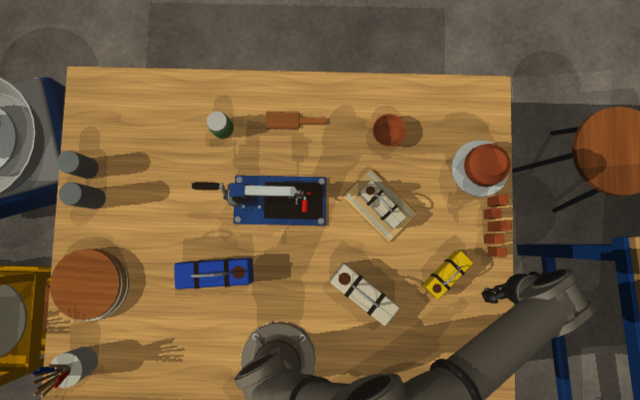

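```bash
python3 - <<'E'
from h import *
p=np.load("top0.npz")["p"]
a=cv2.resize(p[165:245,330:430],None,fx=6,fy=6,interpolation=cv2.INTER_CUBIC)
cv2.imwrite("pics/t_m.png",a[:,:,::-1])
a=cv2.resize(p[150:240,180:340],None,fx=5,fy=5,interpolation=cv2.INTER_CUBIC)
cv2.imwrite("pics/t_s.png",a[:,:,::-1])
p=np.load("side0.npz")["p"]
a=cv2.resize(p[120:310,210:370],None,fx=3,fy=3,interpolation=cv2.INTER_CUBIC)
cv2.imwrite("pics/s_s.png",a[:,:,::-1])
E
```

```text
(no output)
```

View pics/t_m.png

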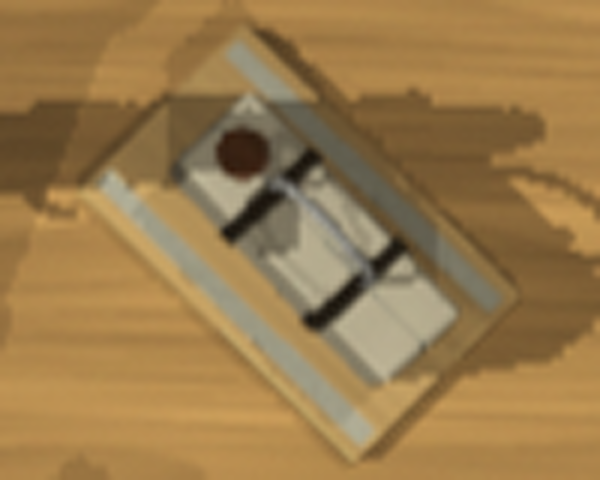

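View pics/t_s.png

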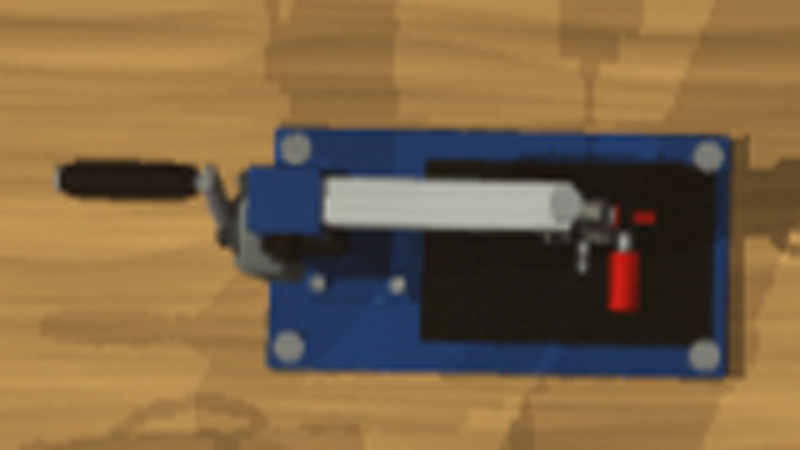

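View pics/s_s.png

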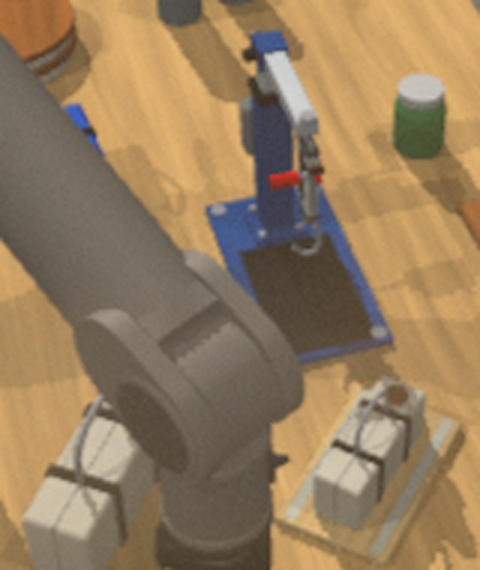

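```bash
python3 - <<'E'
from h import *
z=np.load("top0.npz");p,d=z["p"],z["d"];P=cloud("top",d)
def rect(m):
    v=P[m][:,:2].astype(np.float32); r=cv2.minAreaRect(v*1000); print(len(v),[np.round(x,1) for x in r], cv2.boxPoints(r).round(0).tolist())
reg=np.zeros((400,640),bool);reg[165:245,330:430]=1
Z=P[...,2]
m=reg&(Z>0.068)&(Z<0.086);print("mouldtop z",np.median(Z[m]));rect(m)
m=reg&(Z>0.005)&(Z<0.016);print("board",np.median(Z[m]));rect(m)
m=reg&(Z>0.1);print("loop",P[m].max(0),P[m].mean(0),m.sum())
big=np.zeros((400,640),bool);big[250:335,320:408]=1
m=big&(Z>0.05)&(Z<.11);print("big z",np.median(Z[m]));
m=big&(abs(Z-np.median(Z[m]))<.008);rect(m)
hsv=cv2.cvtColor(p,cv2.COLOR_RGB2HSV)
reg[:]=0;reg[170:232,228:335]=1
m=reg&(Z>0.003)&(Z<0.016);print("base",np.median(Z[m]));rect(m)
# crossarm
m=reg&(Z>0.27);print("arm",np.median(Z[m]));rect(m)
m=reg&(Z>0.27)&(hsv[...,1]<60);print("arm white",np.median(Z[m]));rect(m)
reg[:]=0;reg[178:196,188:235]=1
m=reg&(Z>0.1);print("handle",np.median(Z[m]),np.percentile(Z[m],[5,95]));rect(m)
reg[:]=0;reg[170:232,228:335]=1
m=reg&(hsv[...,1]>150)&((hsv[...,0]<8)|(hsv[...,0]>172))&(Z>.1);rect(m);print(P[m].min(0),P[m].max(0))
vv,uu=np.nonzero(m);print(uu.min(),uu.max(),vv.min(),vv.max())
# obstacles
for nm,(a,b,c,e) in dict(jar=(108,142,200,240),paddle=(108,135,262,335),bowl=(108,152,368,412)).items():
    reg[:]=0;reg[a:b,c:e]=1
    m=reg&(Z>0.006);print(nm,np.percentile(Z[m],98));rect(m)
E
```

```text
mouldtop z 0.07842401034094515
870 [array([ 496.6, -316.8]), array([160.2,  57.2]), np.float64(44.3)] [[419.0, -352.0], [459.0, -393.0], [574.0, -281.0], [534.0, -240.0]]
board 0.010012680844114738
1821 [array([ 503.1, -315.7]), array([258.9, 323.8]), np.float64(1.4)] [[370.0, -157.0], [378.0, -481.0], [636.0, -474.0], [629.0, -151.0]]
loop [ 0.52247096 -0.12251934  1.53752602] [ 0.44364099 -0.23328606  0.73092867] 86
big z 0.08976616528020431
1662 [array([ 219. , -263.7]), array([216. ,  77.7]), np.float64(53.3)] [[123.0, -327.0], [186.0, -374.0], [315.0, -200.0], [252.0, -154.0]]
base 0.01022321502068008
3452 [array([508. ,   7.6]), array([200.9, 349.3]), np.float64(1.4)] [[403.0, 180.0], [412.0, -170.0], [613.0, -165.0], [604.0, 185.0]]
arm 0.29490793191790476
786 [array([478.2, -15. ]), array([282. , 103.5]), np.float64(65.9)] [[373.0, -123.0], [468.0, -165.0], [583.0, 92.0], [489.0, 135.0]]
arm white 0.294459664684013
549 [array([477.9, -15.9]), array([280.1, 103.5]), np.float64(65.9)] [[373.0, -123.0], [468.0, -165.0], [582.0, 91.0], [488.0, 133.0]]
handle 0.21004419204408953 [
[... 168 characters left out ...]
([442.4, -91.8]), array([147.9,  30.8]), np.float64(12.2)] [[367.0, -92.0], [373.0, -123.0], [518.0, -91.0], [511.0, -61.0]]
[ 0.37333911 -0.12251934  0.23684376] [ 0.51413792 -0.07147945  1.53752602]
302 310 191 212
jar 0.10596930500115301
578 [array([619.5,  50.4]), array([581.1, 156. ]), np.float64(50.1)] [[373.0, -123.0], [493.0, -223.0], [866.0, 223.0], [746.0, 323.0]]
paddle 0.0216924839170143
786 [array([602.8, -33.8]), array([232.5, 446.4]), np.float64(86.3)] [[373.0, -135.0], [818.0, -164.0], [833.0, 68.0], [388.0, 97.0]]
bowl 0.0546380619218224
895 [array([ 592.9, -287.5]), array([169.6, 522.4]), np.float64(71.1)] [[318.0, -283.0], [812.0, -452.0], [867.0, -292.0], [373.0, -123.0]]
```

```bash
python3 - <<'E'
from h import *
z=np.load("top0.npz");p,d=z["p"],z["d"];P=cloud("top",d)
hsv=cv2.cvtColor(p,cv2.COLOR_RGB2HSV);H,S,V=[hsv[...,i] for i in range(3)]
Z=P[...,2];ok=(d>0)&(Z<1)
def rect(m,n=""):
    v=P[m][:,:2].astype(np.float32); r=cv2.minAreaRect(v*1000); print(n,len(v),[np.round(x,1) for x in r], cv2.boxPoints(r).round(0).tolist(), P[m].min(0).round(3),P[m].max(0).round(3))
def R(a,b,c,e):
    r=np.zeros((400,640),bool);r[a:b,c:e]=1;return r&ok
m=R(165,245,330,430)&(Z>.1);rect(m,"loop")
blue=(H>100)&(H<130)&(S>120)
m=R(170,232,228,335)&(Z>.003)&(Z<.018)&(blue|(V<60));rect(m,"base")
m=R(170,232,228,335)&(Z>.225)&(Z<.245)&blue;rect(m,"col")
m=R(170,232,240,335)&(Z>.285)&(Z<.305);rect(m,"arm")
print(np.median(Z[m]))
m=R(178,196,188,222)&(Z>.1);rect(m,"handle");print(np.percentile(Z[m],[2,50,90,98]))
m=R(170,232,228,335)&(S>150)&((H<8)|(H>172))&(Z>.1);rect(m,"red")
for v in range(185,216): 
    for u in range(298,316):
        if m[v,u]: print(v,u,P[v,u].round(3),end=" ")
print()
for nm,(r) in dict(jar=(108,142,200,240),paddle=(108,135,262,335),bowl=(108,152,368,412)).items():
    m=R(*r)&(Z>.006)&(S>0); m&= Z>(.03 if nm!="paddle" else .007);rect(m,nm)
E
```

```text
loop 49 [array([ 497.5, -316.8]), array([70.6,  6.7]), np.float64(43.1)] [[469.0, -339.0], [474.0, -343.0], [526.0, -295.0], [521.0, -290.0]] [ 0.471 -0.341  0.107] [ 0.522 -0.292  0.134]
base 2826 [array([508.9,  10.4]), array([156.2, 298.5]), np.float64(0.2)] [[430.0, 159.0], [431.0, -139.0], [588.0, -138.0], [586.0, 160.0]] [ 0.43  -0.139  0.003] [0.587 0.16  0.018]Traceback (most recent call last):
  File "<stdin>", line 12, in <module>
  File "<stdin>", line 6, in rect
    return umr_minimum(a, axis, None, out, keepdims, initial, where)
ValueError: zero-size array to reduction operation minimum which has no identity
```

```bash
python3 - <<'E'
from h import *
z=np.load("top0.npz");p,d=z["p"],z["d"];P=cloud("top",d)
hsv=cv2.cvtColor(p,cv2.COLOR_RGB2HSV);H,S,V=[hsv[...,i] for i in range(3)]
Z=P[...,2];ok=(d>0)&(Z<1)
def rect(m,n=""):
    if m.sum()<3: print(n,"none");return
    v=P[m][:,:2].astype(np.float32); r=cv2.minAreaRect(v*1000); print(n,len(v),[np.round(x,1) for x in r], cv2.boxPoints(r).round(0).tolist(), P[m].min(0).round(3),P[m].max(0).round(3))
def R(a,b,c,e):
    r=np.zeros((400,640),bool);r[a:b,c:e]=1;return r&ok
blue=(H>100)&(H<130)&(S>120)
m=R(170,232,228,300)&(Z>.2)&(Z<.31)&blue;rect(m,"col");
m=R(170,232,240,335)&(Z>.28)&(Z<.305);rect(m,"arm")
print(np.median(Z[m]))
m=R(178,196,188,222)&(Z>.1);rect(m,"handle");print(np.percentile(Z[m],[2,50,90,98]))
for r in (180,183,186,189,192):print(r,[tuple(P[r,u].round(3)) for u in range(190,224,4)])
m=R(170,232,228,335)&(S>150)&((H<8)|(H>172))&(Z>.1);rect(m,"red")
for v in range(190,214,2): print(v,[tuple(P[v,u].round(3)) for u in range(300,312,2) if m[v,u]])
for nm,(r) in dict(jar=(108,142,200,240),paddle=(108,135,262,335),bowl=(108,152,368,412)).items():
    m=R(*r)&(Z>(.03 if nm!="paddle" else .007));rect(m,nm)
z=np.load("side0.npz");p,d=z["p"],z["d"];P=cloud("side",d)
a=cv2.resize(p[120:230,270:350],None,fx=7,fy=5.4,interpolation=cv2.INTER_CUBIC)
cv2.imwrite("pics/s_s2.png",a[:,:,::-1])
E
```

```text
col 180 [array([507.1, 101.1]), array([32.8, 36.2]), np.float64(1.2)] [[490.0, 119.0], [491.0, 83.0], [524.0, 83.0], [523.0, 120.0]] [0.491 0.083 0.292] [0.523 0.12  0.305]
arm 587 [array([498.3,  17.8]), array([150.2,  47.2]), np.float64(88.8)] [[473.0, -57.0], [520.0, -58.0], [523.0, 92.0], [476.0, 93.0]] [ 0.476 -0.057  0.28 ] [0.523 0.093 0.303]
0.2946407605608442
handle 226 [array([526.2, 204. ]), array([87.6, 23.4]), np.float64(86.7)] [[512.0, 161.0], [535.0, 160.0], [540.0, 247.0], [517.0, 248.0]] [0.515 0.16  0.196] [0.539 0.248 0.219]
[0.20001986 0.21004419 0.21406325 0.2171633 ]
180 [(np.float64(0.569), np.float64(0.311), np.float64(-0.005)), (np.float64(0.568), np.float64(0.295), np.float64(0.003)), (np.float64(0.568), np.float64(0.282), np.float64(0.003)), (np.float64(0.568), np.float64(0.268), np.float64(0.008)), (np.float64(0.569), np.float64(0.256), np.float64(0.003)), (np.float64(0.57), np.float64(0.243), np.float64(0.002)), (np.float64(0.57), np.float64(0.23), np.float64(0.0)), (np.float64(0.571), np.float64(0.218), np.float64(-0.006)), (np.float64(0.571), np.float64
[... 3581 characters left out ...]
083), np.float64(0.245))]
212 [(np.float64(0.456), np.float64(-0.078), np.float64(0.245)), (np.float64(0.457), np.float64(-0.083), np.float64(0.241))]
jar 496 [array([741.2, 206.4]), array([68.2, 67.8]), np.float64(47.2)] [[693.0, 204.0], [743.0, 158.0], [789.0, 208.0], [739.0, 254.0]] [0.707 0.172 0.03 ] [0.774 0.242 0.11 ]
paddle 710 [array([773.3, -40.1]), array([ 88.2, 228.6]), np.float64(1.3)] [[727.0, 73.0], [732.0, -155.0], [820.0, -153.0], [815.0, 75.0]] [ 0.727 -0.154  0.007] [0.816 0.073 0.025]
bowl 346 [array([ 739.6, -337.2]), array([105.1, 106.6]), np.float64(46.0)] [[665.0, -338.0], [741.0, -412.0], [814.0, -336.0], [738.0, -262.0]] [ 0.686 -0.389  0.03 ] [ 0.794 -0.283  0.059]
```

View pics/s_s2.png

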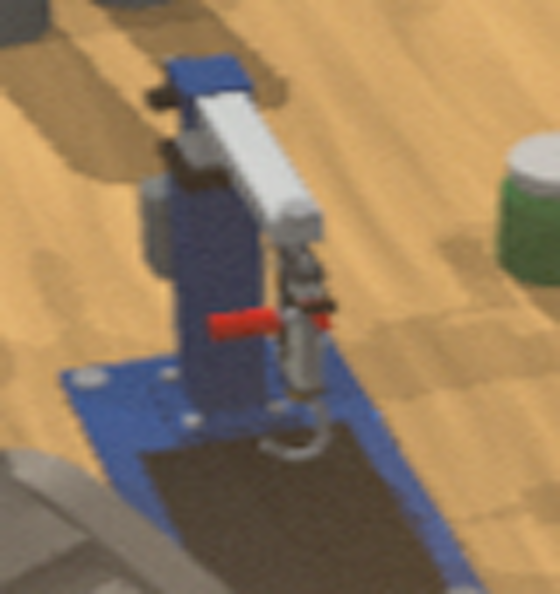

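```bash
python3 - <<'E'
from h import *
z=np.load("side0.npz");p,d=z["p"],z["d"];P=cloud("side",d)
a=cv2.resize(p[180:212,296:328],None,fx=18,fy=18,interpolation=cv2.INTER_CUBIC)
cv2.imwrite("pics/s_hook.png",a[:,:,::-1])
for dx in (0,-.012): 
  X=.509+dx;Y=-.050;s=.0955
  for nm,q in dict(seat=(X,Y,s-.003),tip=(X-.017,Y,s+.014),shank=(X+.012,Y,s+.03),scalebot=(.509,Y,.160)).items(): print(dx,nm,np.round(proj("side",q),1), ((np.array(proj("side",q))-[296,180])*18).round())
zt=np.load("top0.npz");P=cloud("top",zt["d"]);pt=zt["p"]
hsv=cv2.cvtColor(pt,cv2.COLOR_RGB2HSV)
m=np.zeros((400,640),bool);m[176:205,245:300]=1;m&=(P[...,2]>.28)&(P[...,2]<.31)&(hsv[...,1]<60)
for u in range(246,300,4):
    c=P[m[:,u].nonzero()[0],u]
    if len(c):print(u,c[:,1].mean().round(3),c[:,0].min().round(3),c[:,0].max().round(3),c[:,2].mean().round(3))
E
```

```text
0 seat [312.3 204.5] [294. 440.]
0 tip [307.7 201.9] [211. 395.]
0 shank [315.6 197. ] [352. 306.]
0 scalebot [312.3 190.4] [293. 186.]
-0.012 seat [309.1 205.1] [236. 453.]
-0.012 tip [304.4 202.6] [152. 407.]
-0.012 shank [312.3 197.7] [293. 318.]
-0.012 scalebot [312.3 190.4] [293. 186.]
246 0.076 0.494 0.519 0.295
250 0.066 0.495 0.519 0.294
254 0.055 0.495 0.519 0.294
258 0.044 0.495 0.519 0.293
262 0.033 0.495 0.519 0.296
266 0.023 0.496 0.52 0.295
270 0.012 0.496 0.52 0.295
274 0.002 0.496 0.52 0.295
278 -0.009 0.495 0.521 0.293
282 -0.02 0.495 0.518 0.294
286 -0.03 0.495 0.519 0.293
290 -0.041 0.495 0.518 0.295
294 -0.052 0.498 0.519 0.298
```

View pics/s_hook.png

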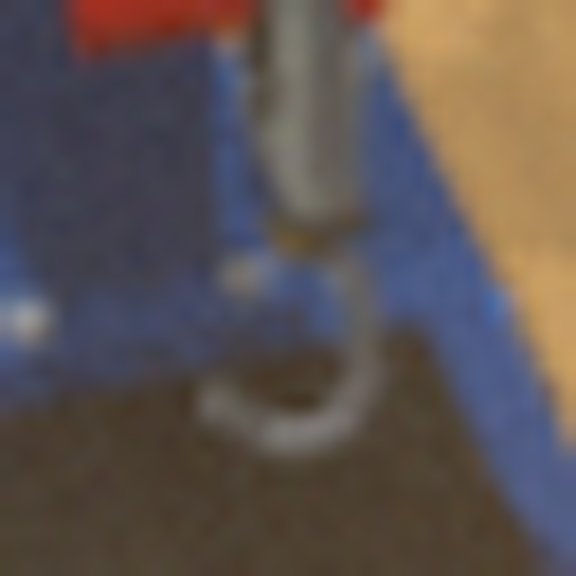

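Candidates in the top picture: the white mould on the board at (384,205), measured 160×57 mm. The white one on the bench at (365,295) measures 216×78 mm, so it is the larger one. The blue one is at (213,273) and the yellow one at (448,275). I choose the one on the board, and the crop at (384,205) confirms it's white with two straps and a loop. The stand is at (0.509, 0.010), aligned with the world axes. The hook is at about (0.509, -0.050).

>>> move_arm:
  increments: "1 19 29 0 0 0 0.178; 1 19 29 0 0 0 0.178; 1 19 29 -15 0.122 -0.125 0; 1 19 29 -18 0.122 -0.125 0; 1 19 29 -18 0.122 -0.125 0; 1 19 29 -18 0 0 0; 1 19 28 -17 0 0 0; 1 19 28 -17 0 0 0"
  newtons: 110

```text
t: 1.1
eef_pos: [0.4254, -0.3863, 0.1273]
tool_rot: [-0.098, 0.895, 0.364, 0.24]
contact_force: [-0.4, -0.5, 0.4]
gripper_width: 1.003
```

```bash
cat >> h.py <<'E'
from scipy.spatial.transform import Rotation as Ro
def pose():
    o=bot.get_obs(); w,x,y,z=o["tool_rot"]; return np.array(o["eef_pos"]),Ro.from_quat([x,y,z,w])
def togo(target,zdir,ydir):
    # tool target: position, finger direction, jaw direction
    z=np.array(zdir,float);z/=np.linalg.norm(z);y=np.array(ydir,float);y-=z*(y@z);y/=np.linalg.norm(y)
    x=np.cross(y,z);Rt=Ro.from_matrix(np.stack([x,y,z],1))
    p,r=pose(); print("d mm",((np.array(target)-p)*1000).round(1),"rot",(Rt*r.inv()).as_rotvec().round(3),"pos",p.round(4),"t",bot.get_obs()["t"])
E
python3 - <<'E'
from h import *
st()
togo((.4604,-.3521,.0405),(.5*.716,.5*.698,-.866),(.698,-.716,0))
E
```

```text
{'t': 1.1, 'q': [1.154, 0.533, -0.315, 1.87, -0.487, 0.866, 0.416], 'eef_pos': [0.425, -0.386, 0.127], 'tool_rot': [-0.098, 0.895, 0.364, 0.24], 'contact_force': [-0.433, -0.469, 0.446], 'gripper_width': 1.003}
d mm [ 35.   34.2 -86.8] rot [-0.001 -0.     0.   ] pos [ 0.4254 -0.3863  0.1273] t 1.1
```

Tracking is precise. I'll advance, close and look.

>>> move_arm:
  increments: "1 12 12 -30 0 0 0; 1 12 12 -30 0 0 0; 1 11 10 -27 0 0 0; 1 0 0 0 0 0 0; 0 0 0 0 0 0 0; 0 0 0 0 0 0 0; 0 0 0 0 0 0 0; 0 0 0 0 0 0 0"
  newtons: 110

```text
t: 2.1
eef_pos: [0.46, -0.3551, 0.0427]
tool_rot: [-0.096, 0.895, 0.364, 0.24]
contact_force: [-3.6, -1.7, 6.3]
gripper_width: 0.644
```

```bash
python3 - <<'E'
from h import *
st()
p,d,P=shot("top","t1");q,_,_=shot("side","s1")
a=np.hstack([cv2.resize(p[160:260,320:440],(400,333)),cv2.resize(q[220:330,280:400],(400,333))])
cv2.imwrite("pics/g1.png",a[:,:,::-1])
E
```

```text
{'t': 2.1, 'q': [1.096, 0.66, -0.346, 1.915, -0.518, 0.672, 0.44], 'eef_pos': [0.46, -0.355, 0.043], 'tool_rot': [-0.096, 0.895, 0.364, 0.24], 'contact_force': [-3.589, -1.667, 6.3], 'gripper_width': 0.644}
```

View pics/g1.png

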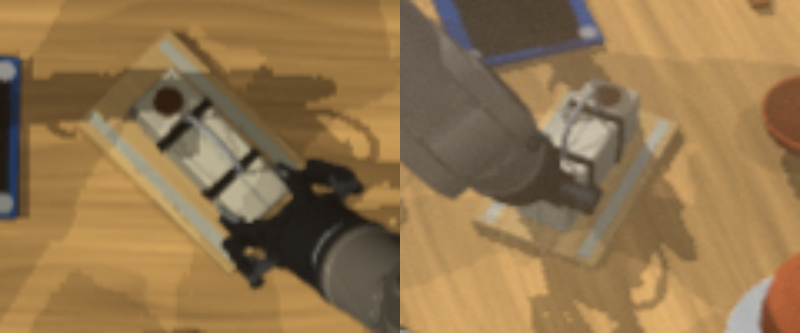

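The picture shows the jaws closed across the mould's near end, with the opening at 55 mm, which matches the 56 mm width. I'll lift and check for droop.

>>> move_arm:
  increments: "0 0 0 3 0 0 0; 0 0 0 10 0 0 0; 0 0 0 20 0 0 0; 0 0 0 25 0 0 0; 0 0 0 20 0 0 0; 0 0 0 10 0 0 0; 0 0 0 0 0 0 0; 0 0 0 0 0 0 0"
  newtons: 120

```text
t: 3.2
eef_pos: [0.4597, -0.3528, 0.1285]
tool_rot: [-0.098, 0.895, 0.364, 0.24]
contact_force: [0.1, -0.6, -8.3]
gripper_width: 0.642
```

```bash
cat >> h.py <<'E'
def mould(P,box,zlo,zhi):
    # fit top plane, return centre/dir/tilt of visible top
    m=np.zeros((400,640),bool);m[box[0]:box[1],box[2]:box[3]]=1;m&=(P[...,2]>zlo)&(P[...,2]<zhi)
    return m
E
python3 - <<'E'
from h import *
st()
p,d,P=shot("top","t2");q,_,_=shot("side","s2")
a=np.hstack([cv2.resize(p[160:260,320:440],(400,333)),cv2.resize(q[200:310,280:400],(400,333))])
cv2.imwrite("pics/g2.png",a[:,:,::-1])
hsv=cv2.cvtColor(p,cv2.COLOR_RGB2HSV)
m=np.zeros((400,640),bool);m[165:245,335:410]=1
m&=(P[...,2]>.14)&(P[...,2]<.19)&(hsv[...,1]<80)&(hsv[...,2]>90)
v=P[m];print(len(v),np.median(v[:,2]))
A=np.c_[v[:,:2]-v[:,:2].mean(0),np.ones(len(v))]
k=np.linalg.lstsq(A,v[:,2],rcond=None)[0]
r=abs(v[:,2]-A@k);A2=A[r<.006];k=np.linalg.lstsq(A2,v[r<.006,2],rcond=None)[0];print(k, "centre",v.mean(0))
s=np.array([.716,.698]);print("slope along +s",k[:2]@s,"across",k[:2]@[-.698,.716])
pp=(v[:,:2]-[.4966,-.3168])@s; print("s range",np.percentile(pp,[0.5,99.5]))
print(cv2.minAreaRect((v[:,:2]*1000).astype(np.float32)))
E
```

```text
{'t': 3.2, 'q': [1.086, 0.522, -0.331, 1.888, -0.503, 0.821, 0.357], 'eef_pos': [0.46, -0.353, 0.128], 'tool_rot': [-0.098, 0.895, 0.364, 0.24], 'contact_force': [0.091, -0.597, -8.321], 'gripper_width': 0.642}
802 0.1637437702160468
[-0.0003229  -0.00965376  0.16371006] centre [ 0.49314384 -0.31607476  0.16321062]
slope along +s -0.006969522670590926 across -0.006686712765753144
s range [-0.07428822  0.08045293]
((498.26568603515625, -313.98248291015625), (155.2093505859375, 66.36744689941406), 45.11589431762695)
```

View pics/g2.png

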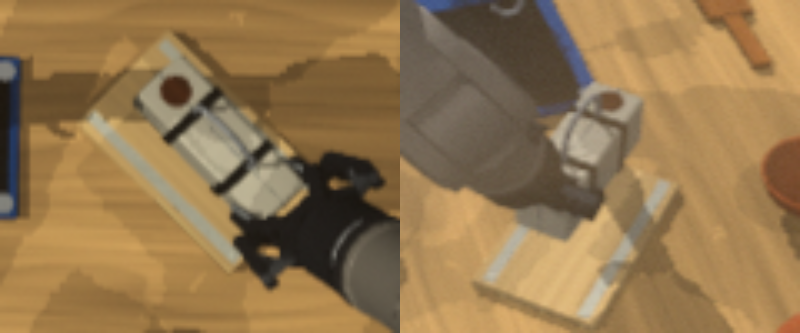

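Held level: the top plane is within 0.4° of horizontal, with its centre as expected. The weight is about 8.3 N. Next I carry it to a staging point in front of the hook.

>>> move_arm:
  increments: "0 -2 10 5 0 0 0.04; 0 -6 25 5 0 0 0.11; 0 -7 38 0 0 0 0.12; 0 -8 42 0 0 0 0.12; 0 -8 42 0 0 0 0.12; 0 -8 42 -5 0 0 0.12; 0 -7 33 -5 0 0 0.1; 0 -4 20 -5 0 0 0.067"

```text
t: 4.3
eef_pos: [0.4101, -0.0994, 0.1243]
tool_rot: [-0.183, 0.681, 0.685, 0.183]
contact_force: [0.3, -0.2, -7.6]
gripper_width: 0.642
```

```bash
python3 - <<'E'
from h import *
st()
togo((.41,-.1007,.0457+.03),(0,.5,-.866),(1,0,0))
E
```

```text
{'t': 4.3, 'q': [0.898, 0.443, -0.552, 2.092, -0.334, 0.894, 0.612], 'eef_pos': [0.41, -0.099, 0.124], 'tool_rot': [-0.183, 0.681, 0.685, 0.183], 'contact_force': [0.332, -0.164, -7.588], 'gripper_width': 0.642}
d mm [ -0.1  -1.3 -48.6] rot [-0.     0.    -0.004] pos [ 0.4101 -0.0994  0.1243] t 4.3
```

>>> move_arm:
  increments: "0 0 0 -10 0 0 0; 0 0 0 -18 0 0 0; 0 0 0 -14 0 0 0; 0 0 0 -6 0 0 0; 0 0 0 0 0 0 0; 0 0 0 0 0 0 0; 0 0 0 0 0 0 0; 0 0 0 0 0 0 0"

```text
t: 5.3
eef_pos: [0.4104, -0.1013, 0.0766]
tool_rot: [-0.183, 0.683, 0.683, 0.183]
contact_force: [-0.1, -0.9, -8.0]
gripper_width: 0.641
```

```bash
cat >> h.py <<'E'
def fit(p,P,box,zlo,zhi):
    hsv=cv2.cvtColor(p,cv2.COLOR_RGB2HSV)
    m=np.zeros((400,640),bool);m[box[0]:box[1],box[2]:box[3]]=1
    m&=(P[...,2]>zlo)&(P[...,2]<zhi)&(hsv[...,1]<90)&(hsv[...,2]>80)
    v=P[m];A=np.c_[v[:,:2]-v[:,:2].mean(0),np.ones(len(v))]
    k=np.linalg.lstsq(A,v[:,2],rcond=None)[0];r=abs(v[:,2]-A@k)<.006
    k=np.linalg.lstsq(A[r],v[r,2],rcond=None)[0]
    print("n",len(v),"slopes",k[:2].round(4),"z",np.median(v[:,2]).round(4),"min",v.min(0).round(3),"max",v.max(0).round(3))
    print(cv2.minAreaRect((v[r][:,:2]*1000).astype(np.float32)))
E
python3 - <<'E'
from h import *
st();togo((.509,-.1007,.0457),(0,.5,-.866),(1,0,0))
p,d,P=shot("top","t3");q,_,_=shot("side","s3")
a=np.hstack([cv2.resize(p[165:255,240:340],(400,360)),cv2.resize(q[130:250,230:350],(400,360))])
cv2.imwrite("pics/g3.png",a[:,:,::-1])
fit(p,P,(165,255,250,345),.09,.12)
m=np.zeros((400,640),bool);m[200:250,260:340]=1;m&=(P[...,2]>.135)&(P[...,2]<.17)
if m.sum():print("loop",m.sum(),P[m].min(0),P[m].max(0),P[m].mean(0))
E
```

```text
{'t': 5.3, 'q': [0.883, 0.53, -0.535, 2.113, -0.314, 0.792, 0.629], 'eef_pos': [0.41, -0.101, 0.077], 'tool_rot': [-0.183, 0.683, 0.683, 0.183], 'contact_force': [-0.109, -0.902, -8.041], 'gripper_width': 0.641}
d mm [ 98.6   0.6 -30.9] rot [0.    0.    0.001] pos [ 0.4104 -0.1013  0.0766] t 5.3
n 745 slopes [-0.0235 -0.0056] z 0.1119 min [ 0.378 -0.126  0.092] max [0.505 0.033 0.12 ]
((439.0849609375, -48.17015838623047), (159.08596801757812, 117.59513092041016), 87.57201385498047)
loop 245 [ 0.35464607 -0.16585714  0.13507007] [ 0.47533629 -0.01419435  0.16991378] [ 0.41727054 -0.11875912  0.15537926]
```

View pics/g3.png

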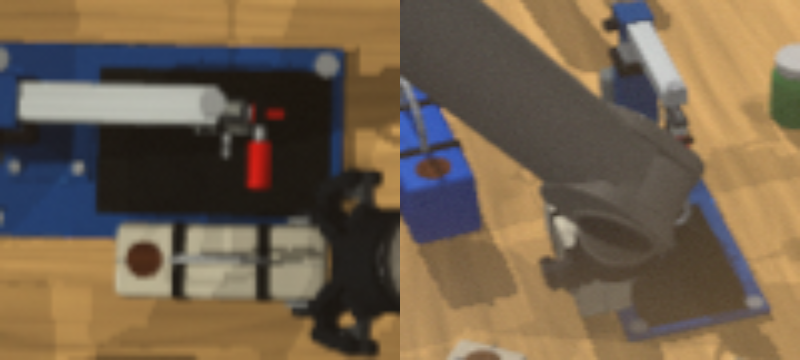

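View pics/t3.png

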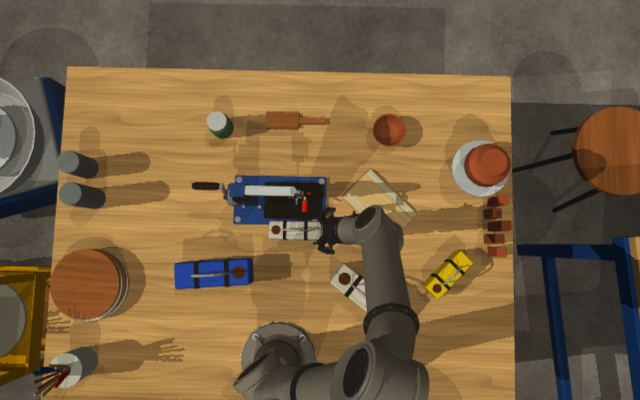

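The forearm passes well clear of the scale at (305,200) and the mould is in front of the base, long axis along y. I descend to 5 mm above the base and thread the loop along +x.

>>> move_arm:
  increments: "0 0 0 -15 0 0 0; 0 0 0 -12 0 0 0; 0 0 -1 -4 0 0 0; 0 8 0 0 0 0 0; 0 13 0 0 0 0 0; 0 13 0 0 0 0 0; 0 10 0 0 0 0 0; 0 0 0 0 0 0 0"

```text
t: 6.4
eef_pos: [0.4555, -0.1021, 0.0455]
tool_rot: [-0.183, 0.683, 0.683, 0.183]
contact_force: [-0.2, -0.1, -7.8]
gripper_width: 0.638
```

```bash
python3 - <<'E'
from h import *
st();togo((.509,-.102,.0457),(0,.5,-.866),(1,0,0))
p,d,P=shot("top","t4");q,_,_=shot("side","s4")
a=np.hstack([cv2.resize(p[165:245,255:335],(400,400),interpolation=2),cv2.resize(q[150:230,280:360],(400,400),interpolation=2)])
cv2.imwrite("pics/g4.png",a[:,:,::-1])
E
```

```text
{'t': 6.4, 'q': [0.812, 0.628, -0.509, 2.033, -0.289, 0.758, 0.592], 'eef_pos': [0.455, -0.102, 0.046], 'tool_rot': [-0.183, 0.683, 0.683, 0.183], 'contact_force': [-0.191, -0.115, -7.754], 'gripper_width': 0.638}
d mm [53.5  0.1  0.2] rot [-0.     0.001  0.   ] pos [ 0.4555 -0.1021  0.0455] t 6.4
```

View pics/g4.png

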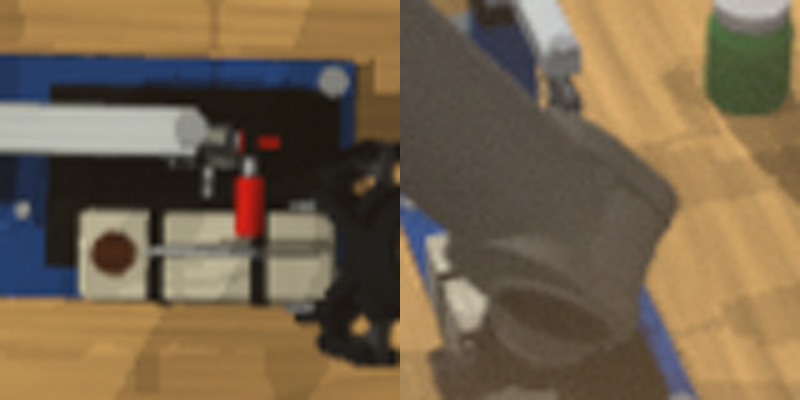

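>>> move_arm:
  increments: "0 6 0 0 0 0 0; 0 8 0 0 0 0 0; 0 10 0 0 0 0 0; 0 10 0 0 0 0 0; 0 8 0 0 0 0 0; 0 6 0 0 0 0 0; 0 4 0 0 0 0 0; 0 0 0 0 0 0 0"

```text
t: 7.5
eef_pos: [0.5064, -0.1022, 0.0453]
tool_rot: [-0.183, 0.683, 0.683, 0.183]
contact_force: [0.1, 0.3, -7.2]
gripper_width: 0.64
```

```bash
python3 - <<'E'
from h import *
st();togo((.508,-.102,.0407),(0,.5,-.866),(1,0,0))
p,d,P=shot("top","t5");q,_,_=shot("side","s5")
a=np.hstack([cv2.resize(p[165:245,255:335],(400,400),interpolation=2),cv2.resize(q[150:230,280:360],(400,400),interpolation=2)])
cv2.imwrite("pics/g5.png",a[:,:,::-1])
E
```

```text
{'t': 7.5, 'q': [0.748, 0.674, -0.49, 1.928, -0.276, 0.797, 0.539], 'eef_pos': [0.506, -0.102, 0.045], 'tool_rot': [-0.183, 0.683, 0.683, 0.183], 'contact_force': [0.13, 0.335, -7.242], 'gripper_width': 0.64}
d mm [ 1.6  0.2 -4.6] rot [-0.    -0.     0.001] pos [ 0.5064 -0.1022  0.0453] t 7.5
```

View pics/g5.png

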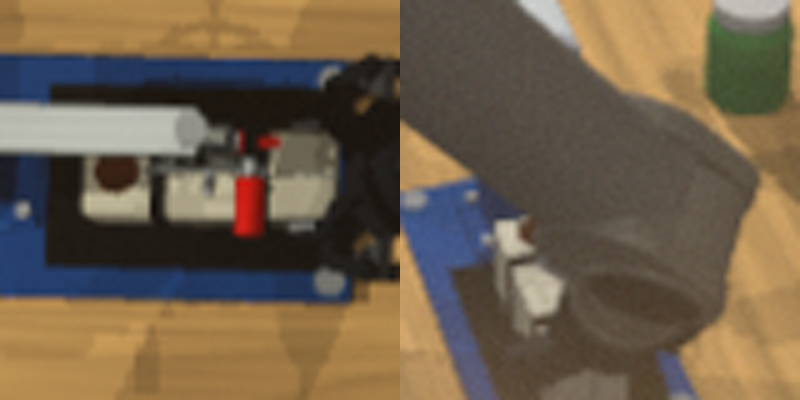

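>>> move_arm:
  increments: "0 1 0 -1 0 0 0; 0 0 0 -1 0 0 0; 0 0 0 -1 0 0 0; 0 0 0 -1 0 0 0; 0 0 0 -0.5 0 0 0; 0 0 0 -0.5 0 0 0; 0 0 0 0 0 0 0; 0 0 0 0 0 0 0"

```text
t: 8.6
eef_pos: [0.5072, -0.1023, 0.0408]
tool_rot: [-0.183, 0.683, 0.683, 0.183]
contact_force: [-4.5, -2.9, 5.2]
gripper_width: 0.642
```

>>> move_arm:
  increments: "0.7 0 0 0 0 0 0; 0.8 0 0 0 0 0 0; 1 0 0 0 0 0 0; 1 0 0 0 0 0 0; 1 0 -3 6 0 0 0; 1 0 -10 17 0 0 0; 1 0 -15 26 0 0 0; 1 0 -20 34 0 0 0"

```text
t: 9.6
eef_pos: [0.5068, -0.1503, 0.1241]
tool_rot: [-0.184, 0.683, 0.683, 0.183]
contact_force: [0.8, -0.9, -0.1]
gripper_width: 1.003
```

```bash
python3 - <<'E'
from h import *
st()
p,d,P=shot("top","t6");q,_,_=shot("side","s6")
a=np.hstack([cv2.resize(p[165:245,255:335],(400,400),interpolation=2),cv2.resize(q[150:230,280:360],(400,400),interpolation=2)])
cv2.imwrite("pics/g6.png",a[:,:,::-1])
fit(p,P,(165,225,250,345),.066,.086)
E
```

```text
{'t': 9.6, 'q': [0.813, 0.577, -0.482, 1.842, -0.274, 0.997, 0.548], 'eef_pos': [0.507, -0.15, 0.124], 'tool_rot': [-0.184, 0.683, 0.683, 0.183], 'contact_force': [0.75, -0.85, -0.076], 'gripper_width': 1.003}
n 455 slopes [ 0.0256 -0.0006] z 0.0765 min [ 0.477 -0.128  0.067] max [0.532 0.029 0.086]
((504.9823913574219, -49.179664611816406), (52.819366455078125, 156.48931884765625), 1.5519187450408936)
```

View pics/g6.png

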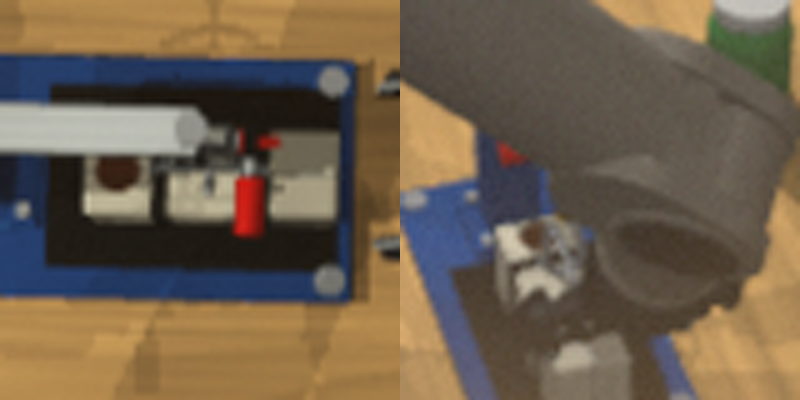

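The mould stands level on the base: its top is at 0.0765 and its centre at about (0.505, -0.049). It's let go. Next I rise clear and swing over towards the crank.

>>> move_arm:
  increments: "1 -5 -10 40 0 0 0; 1 -8 -10 55 0 0 0; 1 -8 0 58 0 0 0; 1 -8 0 58 -0.13 0 0; 1 -8 20 50 -0.13 0 0; 1 -8 50 20 -0.13 0 0; 1 -5 55 10 -0.1336 0 0; 1 0 55 0 0 0 0"

```text
t: 10.7
eef_pos: [0.4565, 0.0145, 0.4159]
tool_rot: [0.002, 0.706, 0.709, 0.001]
contact_force: [0.6, 0.1, -0.3]
gripper_width: 1.004
```

```bash
python3 - <<'E'
from h import *
st();togo((.526,.222,.35),(0,0,-1),(1,0,0))
p,d,P=shot("top","t7");q,d2,P2=shot("side","s7")
a=np.hstack([cv2.resize(p,(400,250)),cv2.resize(q,(400,250))])
cv2.imwrite("pics/g7.png",a[:,:,::-1])
E
```

```text
{'t': 10.7, 'q': [0.528, 0.015, -0.692, 1.742, 0.013, 1.385, -0.163], 'eef_pos': [0.456, 0.015, 0.416], 'tool_rot': [0.002, 0.706, 0.709, 0.001], 'contact_force': [0.621, 0.109, -0.264], 'gripper_width': 1.004}
d mm [ 69.5 207.5 -65.9] rot [ 0.002  0.004 -0.004] pos [0.4565 0.0145 0.4159] t 10.7
```

View pics/g7.png

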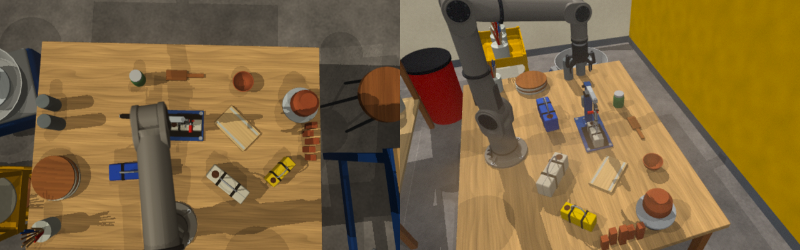

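```bash
python3 - <<'E'
from h import *
q=np.load("s7.npz")["p"]
a=cv2.resize(q[115:245,270:370],(560,728),interpolation=2)[:590]
cv2.imwrite("pics/g8.png",a[:,:,::-1])
a=.3
for s in [a]:
  for y in (.168,.222,.243): print(np.round(proj("side",(.509+.055*np.sin(s),y,.150+.055*np.cos(s))),1))
E
```

```text
[299.7 143.5]
[295.9 135.4]
[294.4 132.3]
```

View pics/g8.png

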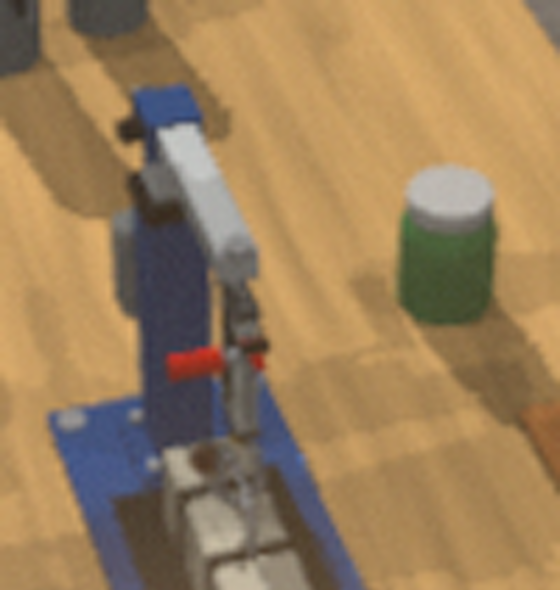

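>>> move_arm:
  increments: "1 14 40 0 0 0 0; 1 14 45 -10 0 0 0; 1 14 45 -30 0 0 0; 1 14 40 -45 0 0 0; 1 14 36 -50 0 0 0; 1 0 0 -50 0 0 0; 1 0 0 -20 0 0 0; 1 0 0 0 0 0 0"

```text
t: 11.8
eef_pos: [0.5268, 0.2143, 0.2091]
tool_rot: [-0.0, 0.708, 0.706, -0.001]
contact_force: [-0.6, -0.4, -0.3]
gripper_width: 1.003
```

```bash
python3 - <<'E'
from h import *
st();togo((.5265,.220,.183),(0,0,-1),(1,0,0))
p,d,P=shot("top","t9");q,d2,P2=shot("side","s9")
a=np.hstack([cv2.resize(p[150:240,170:290],(400,300),interpolation=2),cv2.resize(q[60:180,240:360],(400,300),interpolation=2)])
cv2.imwrite("pics/g9.png",a[:,:,::-1])
E
```

```text
{'t': 11.8, 'q': [0.114, 0.436, -0.787, 1.796, 0.349, 1.057, -0.803], 'eef_pos': [0.527, 0.214, 0.209], 'tool_rot': [-0.0, 0.708, 0.706, -0.001], 'contact_force': [-0.614, -0.393, -0.26], 'gripper_width': 1.003}
d mm [ -0.3   5.7 -26.1] rot [ 0.001 -0.002  0.002] pos [0.5268 0.2143 0.2091] t 11.8
```

View pics/g9.png

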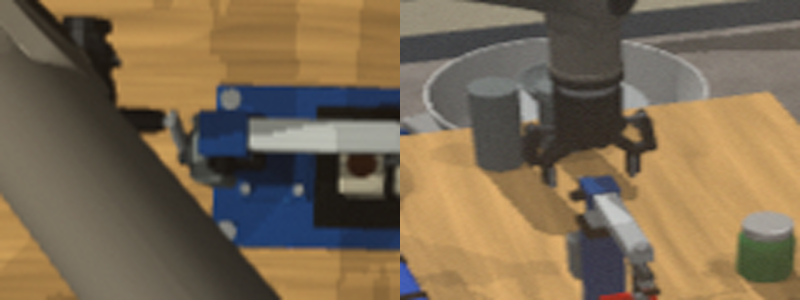

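>>> move_arm:
  increments: "1 0 6 -13 0 0 0; 1 0 0 -13 0 0 0; 1 0 0 0 0 0 0; 0 0 0 0 0 0 0; 0 0 0 0 0 0 0; 0 0 0 0 0 0 0; 0 0 0 0 0 0 0; 0 0 0 0 0 0 0"
  newtons: 60

```text
t: 12.9
eef_pos: [0.5273, 0.2214, 0.1842]
tool_rot: [0.0, 0.707, 0.707, 0.0]
contact_force: [-0.9, -0.8, 2.9]
gripper_width: 0.238
```

```bash
python3 - <<'E'
from h import *
st()
E
```

```text
{'t': 12.9, 'q': [0.089, 0.467, -0.773, 1.815, 0.38, 1.013, -0.837], 'eef_pos': [0.527, 0.221, 0.184], 'tool_rot': [0.0, 0.707, 0.707, 0.0], 'contact_force': [-0.946, -0.812, 2.944], 'gripper_width': 0.238}
```

```bash
python3 - <<'E'
import numpy as np
a0=.32
for h in range(2):
    a=a0+np.pi*h+np.arange(9)*np.pi/8
    p=np.c_[55*np.sin(a),55*np.cos(a)];d=np.diff(p,axis=0)
    r=np.diff(np.round(p-p[0],0),axis=0)
    print("; ".join("0 %g 0 %g 0 0 0"%(x,z) for x,z in r))
E
```

```text
0 19 0 -11 0 0 0; 0 13 0 -17 0 0 0; 0 6 0 -20 0 0 0; 0 -3 0 -22 0 0 0; 0 -11 0 -18 0 0 0; 0 -17 0 -13 0 0 0; 0 -20 0 -6 0 0 0; 0 -22 0 3 0 0 0
0 -19 0 11 0 0 0; 0 -13 0 17 0 0 0; 0 -6 0 20 0 0 0; 0 3 0 22 0 0 0; 0 11 0 18 0 0 0; 0 17 0 13 0 0 0; 0 20 0 6 0 0 0; 0 22 0 -3 0 0 0
```

>>> move_arm:
  increments: "0 10 0 -4.5 0 0 0; 0 9 0 -6.5 0 0 0; 0 7.5 0 -8 0 0 0; 0 5.5 0 -9 0 0 0; 0 4 0 -10 0 0 0; 0 2 0 -10.5 0 0 0; 0 -1 0 -11 0 0 0; 0 -2 0 -11 0 0 0"

```text
t: 13.9
eef_pos: [0.5594, 0.2214, 0.112]
tool_rot: [-0.001, 0.707, 0.707, -0.002]
contact_force: [-14.4, -1.7, 11.5]
gripper_width: 0.237
```

```bash
python3 - <<'E'
from h import *
st()
p,d,P=shot("top","t10");q,d2,P2=shot("side","s10")
a=np.hstack([cv2.resize(p[150:240,170:290],(400,300),interpolation=2),cv2.resize(q[60:180,240:360],(400,300),interpolation=2)])
cv2.imwrite("pics/g10.png",a[:,:,::-1])
m=np.zeros((400,640),bool);m[170:232,228:310]=1;m&=(P[...,2]>.285)&(P[...,2]<.33);print(np.median(P[m][:,2]),m.sum())
E
```

```text
{'t': 13.9, 'q': [0.042, 0.598, -0.708, 1.797, 0.472, 0.929, -0.874], 'eef_pos': [0.559, 0.221, 0.112], 'tool_rot': [-0.001, 0.707, 0.707, -0.002], 'contact_force': [-14.375, -1.672, 11.457], 'gripper_width': 0.237}
0.3040160806424659 654
```

View pics/g10.png

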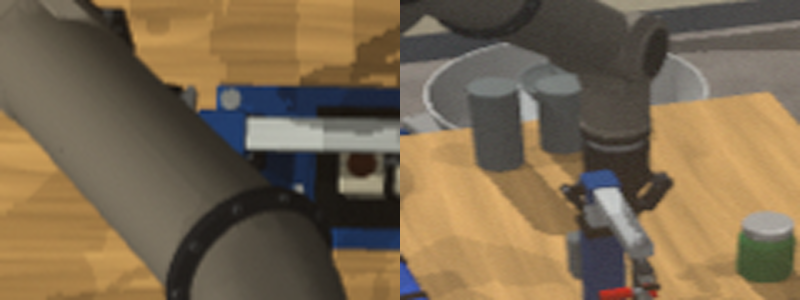

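```bash
cat > wp.py <<'E'
import numpy as np,sys
# cx cz cur_x cur_z a0 step n
cx,cz,x,z,a0,s=map(float,sys.argv[1:7])
a=a0+s*np.arange(1,9)
p=np.r_[[[x,z]],np.c_[cx+.055*np.sin(a),cz+.055*np.cos(a)]]*1000
r=np.diff(np.round((p-p[0])*2)/2,axis=0)
print("; ".join("0 %g 0 %g 0 0 0"%(x,z) for x,z in r)); print(a[-1],p[-1])
E
python3 wp.py .5083 .1325 .5618 .1128 1.95 .3927
```

```text
0 -14 0 -18.5 0 0 0; 0 -18 0 -12.5 0 0 0; 0 -21 0 -4.5 0 0 0; 0 -21 0 4 0 0 0; 0 -18 0 12 0 0 0; 0 -12 0 17.5 0 0 0; 0 -4.5 0 21 0 0 0; 0 4 0 21 0 0 0
5.0916 [457.20736525 152.86032107]
```

>>> move_arm:
  increments: "0 -14 0 -18.5 0 0 0; 0 -18 0 -12.5 0 0 0; 0 -21 0 -4.5 0 0 0; 0 -21 0 4 0 0 0; 0 -18 0 12 0 0 0; 0 -12 0 17.5 0 0 0; 0 -4.5 0 21 0 0 0; 0 4 0 21 0 0 0"

```text
t: 15.0
eef_pos: [0.4565, 0.221, 0.1533]
tool_rot: [-0.001, 0.707, 0.707, -0.001]
contact_force: [4.5, 0.5, -10.8]
gripper_width: 0.236
```

```bash
python3 - <<'E'
from h import *
st()
p,d=vision.read_camera("top");P=cloud("top",d)
cv2.imwrite("pics/t11.png",p[:,:,::-1])
m=np.zeros((400,640),bool);m[170:232,228:310]=1;m&=(P[...,2]>.285)&(P[...,2]<.36);print(np.median(P[m][:,2]),m.sum())
fit(p,P,(190,225,265,345),.06,.1)
E
python3 wp.py .5083 .1325 .4572 .1529 5.0916 .3927
```

```text
{'t': 15.0, 'q': [0.081, 0.41, -0.799, 1.985, 0.372, 0.899, -0.914], 'eef_pos': [0.456, 0.221, 0.153], 'tool_rot': [-0.001, 0.707, 0.707, -0.001], 'contact_force': [4.507, 0.485, -10.783], 'gripper_width': 0.236}
0.3212922913061688 837
n 417 slopes [-0.0197  0.0065] z 0.0765 min [ 0.48  -0.128  0.067] max [0.534 0.03  0.088]
((505.3975830078125, -49.09806823730469), (54.21072769165039, 156.7601776123047), 1.673988699913025)
0 11.5 0 18 0 0 0; 0 18 0 12 0 0 0; 0 21 0 4.5 0 0 0; 0 21 0 -4 0 0 0; 0 18 0 -11.5 0 0 0; 0 12 0 -17.5 0 0 0; 0 4.5 0 -21 0 0 0; 0 -4 0 -21.5 0 0 0
8.2332 [559.39248517 112.13930358]
```

>>> move_arm:
  increments: "0 11.5 0 18 0 0 0; 0 18 0 12 0 0 0; 0 21 0 4.5 0 0 0; 0 21 0 -4 0 0 0; 0 18 0 -11.5 0 0 0; 0 12 0 -17.5 0 0 0; 0 4.5 0 -21 0 0 0; 0 -4 0 -21.5 0 0 0"

```text
t: 16.05
eef_pos: [0.5595, 0.2214, 0.1123]
tool_rot: [-0.0, 0.708, 0.706, -0.0]
contact_force: [-11.7, -2.1, 12.7]
gripper_width: 0.235
```

```bash
python3 - <<'E'
from h import *
st()
p,d,P=shot("top","t12");q,d2,P2=shot("side","s12")
a=np.hstack([cv2.resize(p[150:240,200:320],(400,300),interpolation=2),cv2.resize(q[100:220,250:370],(400,300),interpolation=2)])
cv2.imwrite("pics/g12.png",a[:,:,::-1])
m=np.zeros((400,640),bool);m[170:232,228:310]=1;m&=(P[...,2]>.285)&(P[...,2]<.38);print(np.median(P[m][:,2]),m.sum())
fit(p,P,(190,225,265,345),.06,.11)
E
python3 wp.py .5083 .1325 .5594 .1121 8.2332 .3927
```

```text
{'t': 16.05, 'q': [0.044, 0.596, -0.711, 1.8, 0.476, 0.925, -0.878], 'eef_pos': [0.56, 0.221, 0.112], 'tool_rot': [-0.0, 0.708, 0.706, -0.0], 'contact_force': [-11.726, -2.057, 12.661], 'gripper_width': 0.235}
0.33793377853905343 837
n 463 slopes [-0.0015 -0.0027] z 0.0763 min [ 0.478 -0.128  0.061] max [0.534 0.029 0.109]
((505.5974426269531, -49.08552551269531), (54.146602630615234, 156.54348754882812), 1.3950883150100708)
0 -11.5 0 -18 0 0 0; 0 -18 0 -12 0 0 0; 0 -21 0 -4.5 0 0 0; 0 -21 0 4 0 0 0; 0 -18 0 11.5 0 0 0; 0 -12 0 17.5 0 0 0; 0 -4.5 0 21 0 0 0; 0 4 0 21.5 0 0 0
11.3748 [457.2076644  152.86107177]
```

View pics/g12.png

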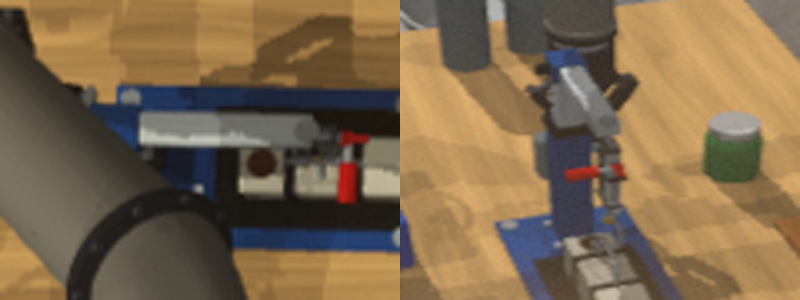

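>>> move_arm:
  increments: "0 -11.5 0 -18 0 0 0; 0 -18 0 -12 0 0 0; 0 -21 0 -4.5 0 0 0; 0 -21 0 4 0 0 0; 0 -18 0 11.5 0 0 0; 0 -12 0 17.5 0 0 0; 0 -4.5 0 21 0 0 0; 0 4 0 21.5 0 0 0"

```text
t: 17.15
eef_pos: [0.4567, 0.221, 0.154]
tool_rot: [-0.0, 0.707, 0.707, -0.001]
contact_force: [4.2, -0.6, -12.2]
gripper_width: 0.234
```

```bash
python3 - <<'E'
from h import *
st()
p,d,P=shot("top","t13");q,d2,P2=shot("side","s13")
a=np.hstack([cv2.resize(p[150:240,200:320],(400,300),interpolation=2),cv2.resize(q[100:220,250:370],(400,300),interpolation=2)])
cv2.imwrite("pics/g13.png",a[:,:,::-1])
m=np.zeros((400,640),bool);m[170:232,228:310]=1;m&=(P[...,2]>.285)&(P[...,2]<.4);print(np.median(P[m][:,2]),m.sum())
fit(p,P,(190,225,265,345),.06,.12)
E
python3 wp.py .5083 .1325 .4572 .1529 11.3748 .24
```

```text
{'t': 17.15, 'q': [0.084, 0.41, -0.802, 1.984, 0.374, 0.9, -0.915], 'eef_pos': [0.457, 0.221, 0.154], 'tool_rot': [-0.0, 0.707, 0.707, -0.001], 'contact_force': [4.185, -0.552, -12.194], 'gripper_width': 0.234}
0.35545917505500046 989
n 442 slopes [ 0.0095 -0.0107] z 0.085 min [ 0.477 -0.128  0.075] max [0.533 0.029 0.113]
((505.89630126953125, -49.62159729003906), (157.3592529296875, 55.31804656982422), 88.79447174072266)
0 6.5 0 11.5 0 0 0; 0 8.5 0 10 0 0 0; 0 11 0 7 0 0 0; 0 12.5 0 4.5 0 0 0; 0 13 0 1.5 0 0 0; 0 13 0 -1.5 0 0 0; 0 12.5 0 -5 0 0 0; 0 10.5 0 -7.5 0 0 0
13.2948 [544.91341372 173.54214828]
```

View pics/g13.png

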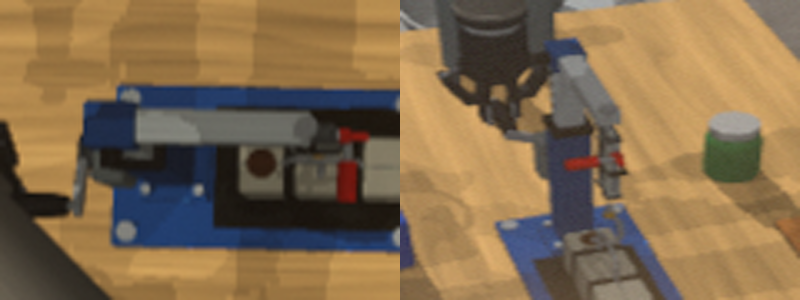

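>>> move_arm:
  increments: "0 6.5 0 11.5 0 0 0; 0 8.5 0 10 0 0 0; 0 11 0 7 0 0 0; 0 12.5 0 4.5 0 0 0; 0 13 0 1.5 0 0 0; 0 13 0 -1.5 0 0 0; 0 10 0 -4 0 0 0; 0 0 0 0 0 0 0"

```text
t: 18.25
eef_pos: [0.533, 0.2213, 0.1822]
tool_rot: [-0.0, 0.708, 0.707, 0.0]
contact_force: [-0.9, 1.4, -8.2]
gripper_width: 0.234
```

```bash
python3 - <<'E'
from h import *
st()
p,d,P=shot("top","t14");q,d2,P2=shot("side","s14")
a=np.hstack([cv2.resize(p[150:240,200:320],(400,300),interpolation=2),cv2.resize(q[100:220,250:370],(400,300),interpolation=2)])
cv2.imwrite("pics/g14.png",a[:,:,::-1])
m=np.zeros((400,640),bool);m[170:232,228:310]=1;m&=(P[...,2]>.285)&(P[...,2]<.4);print(np.median(P[m][:,2]),m.sum())
fit(p,P,(190,225,265,345),.07,.12)
E
```

```text
{'t': 18.25, 'q': [0.09, 0.479, -0.774, 1.804, 0.388, 1.016, -0.838], 'eef_pos': [0.533, 0.221, 0.182], 'tool_rot': [-0.0, 0.708, 0.707, 0.0], 'contact_force': [-0.903, 1.356, -8.246], 'gripper_width': 0.234}
0.3644571823081676 1007
n 485 slopes [-0.0069  0.0014] z 0.0949 min [ 0.477 -0.128  0.07 ] max [0.533 0.03  0.104]
((504.0715637207031, -48.567283630371094), (53.37651824951172, 157.5343017578125), 1.2374590635299683)
```

View pics/g14.png

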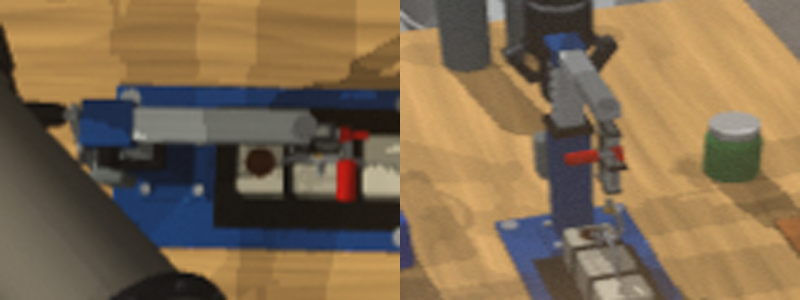

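The mould hangs level, with its underside at about 0.029 (19 mm clear of the base). I release the crank and rise.

>>> move_arm:
  increments: "0.6 0 0 0 0 0 0; 0.6 0 0 0 0 0 0; 0.6 0 0 10 0 0 0; 0.6 -5 0 40 0 0 0; 0.6 -15 0 50 0 0 0.15; 0.6 -20 -20 50 0 0 0.15; 0.6 -20 -40 50 0 0 0.15; 0.6 -20 -50 50 0 0 0.15"

```text
t: 19.35
eef_pos: [0.4576, 0.1247, 0.4208]
tool_rot: [0.001, 0.47, 0.883, 0.001]
contact_force: [0.1, -2.4, 1.1]
gripper_width: 0.602
```

```bash
python3 - <<'E'
from h import *
st()
p,d,P=shot("top","t15");q,d2,P2=shot("side","s15")
a=cv2.resize(q[115:215,280:350],(560,800),interpolation=2)[:590]
cv2.imwrite("pics/g15.png",a[:,:,::-1])
fit(p,P,(190,225,265,345),.07,.12)
L=30*np.pi/180
togo((.38,-.08,.42),(np.sin(L),0,-np.cos(L)),(0,1,0))
hsv=cv2.cvtColor(q,cv2.COLOR_RGB2HSV);H,S=hsv[...,0],hsv[...,1]
m=np.zeros((400,640),bool);m[115:215,280:350]=1;m&=(S>150)&((H<8)|(H>172));v,u=np.nonzero(m);print(u.min(),u.max(),v.min(),v.max())
print(proj("side",(.457,-.08,.3125)),proj("side",(.489,-.08,.3125)))
E
```

```text
{'t': 19.35, 'q': [0.532, 0.083, -0.972, 1.688, 0.071, 1.404, 0.143], 'eef_pos': [0.458, 0.125, 0.421], 'tool_rot': [0.001, 0.47, 0.883, 0.001], 'contact_force': [0.121, -2.416, 1.105], 'gripper_width': 0.602}
n 480 slopes [ 0.0168 -0.002 ] z 0.0942 min [ 0.477 -0.128  0.076] max [0.532 0.031 0.103]
((503.57745361328125, -48.50953674316406), (52.85466766357422, 157.72291564941406), 1.567679762840271)
d mm [ -79.5 -201.7   -3.1] rot [-0.261 -0.471  0.963] pos [0.4595 0.1217 0.4231] t 19.45
300 316 159 165
(np.float64(298.99236644905386), np.float64(163.7871281353293)) (np.float64(308.7021697138409), np.float64(161.9619028506541))
```

View pics/g15.png

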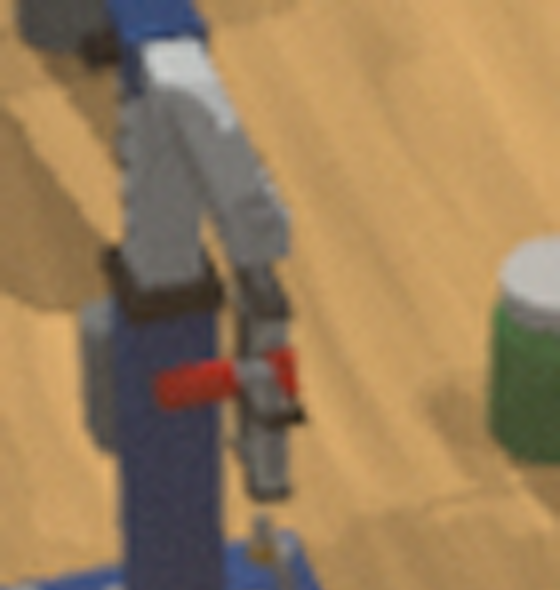

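```bash
python3 - <<'E'
from h import *
for z in (.22,.245,.285,.315): print(z,np.round(proj("side",(.51,-.085,z)),2),np.round(proj("side",(.51,-.078,z)),2))
# zoomed initial and present same scale with colour overlay
a=np.load("side0.npz")["p"];b=np.load("s15.npz")["p"]
A=cv2.resize(a[165:195,298:328],(390,390),interpolation=2);B=cv2.resize(b[150:180,298:328],(390,390),interpolation=2)
cv2.imwrite("pics/idx.png",np.hstack([A,B])[:,:,::-1])
E
```

```text
0.22 [315.48 183.61] [314.87 182.28]
0.245 [315.48 177.87] [314.86 176.54]
0.285 [315.48 168.41] [314.85 167.1 ]
0.315 [315.48 161.09] [314.84 159.78]
```

View pics/idx.png

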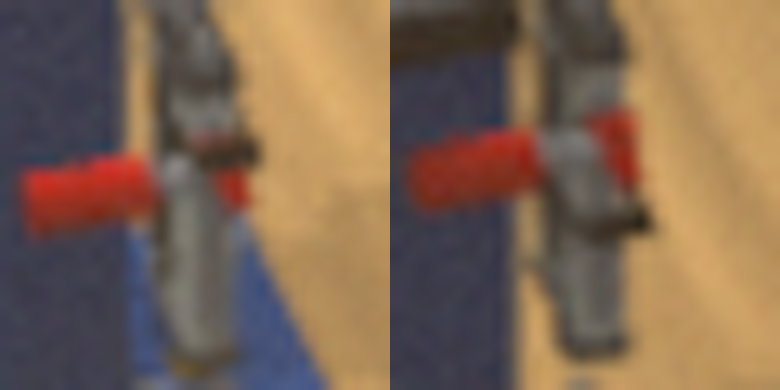

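Side crop: the black pointer's tip is at about (316,167) and the red index centre at about (316,161.5), so the index stands about 22 mm above the pointer. Before loading it was about 6 mm below. I move to the knob with a 30° lean.

>>> move_arm:
  increments: "0.6 -12 -25 5 -0.037 -0.067 0.138; 0.6 -12 -30 0 -0.037 -0.067 0.138; 0.6 -12 -30 0 -0.037 -0.067 0.138; 0.6 -12 -30 0 -0.037 -0.067 0.138; 0.6 -12 -30 0 -0.037 -0.067 0.138; 0.6 -10 -30 0 -0.037 -0.067 0.138; 0.6 -10 -27 -5 -0.037 -0.067 0.135; 0.6 0 0 0 0 0 0"
  newtons: 40

```text
t: 20.45
eef_pos: [0.4141, -0.0405, 0.4125]
tool_rot: [0.202, 0.092, 0.975, -0.002]
contact_force: [0.1, -1.4, -0.9]
gripper_width: 0.598
```

```bash
python3 - <<'E'
from h import *
st()
L=30*np.pi/180
togo((.38,-.08,.42),(np.sin(L),0,-np.cos(L)),(0,1,0))
p,d,P=shot("top","t16");q,d2,P2=shot("side","s16")
hsv=cv2.cvtColor(p,cv2.COLOR_RGB2HSV);H,S=hsv[...,0],hsv[...,1]
m=np.zeros((400,640),bool);m[170:232,280:335]=1;m&=(S>150)&((H<8)|(H>172))&(P[...,2]>.2)&(P[...,2]<.4)
v=P[m];print(len(v),v.min(0),v.max(0));k=v[v[:,0]<.495];print("knob",k.mean(0),np.percentile(k,[3,97],axis=0)); i=v[v[:,0]>.498];print("idx",len(i),i.mean(0) if len(i) else 0)
a=np.hstack([cv2.resize(p[150:250,230:350],(400,333),interpolation=2),cv2.resize(q[80:200,260:380],(400,333),interpolation=2)])
cv2.imwrite("pics/g16.png",a[:,:,::-1])
E
```

```text
{'t': 20.45, 'q': [0.417, -0.335, -0.373, 2.077, -0.114, 0.972, 1.466], 'eef_pos': [0.414, -0.04, 0.413], 'tool_rot': [0.202, 0.092, 0.975, -0.002], 'contact_force': [0.094, -1.434, -0.904], 'gripper_width': 0.598}
d mm [-34.1 -39.5   7.5] rot [-0.043 -0.114  0.178] pos [ 0.4141 -0.0405  0.4125] t 20.45
100 [ 0.4565136  -0.09457605  0.28431831] [ 0.51805124 -0.07172073  0.32468509]
knob [ 0.47208312 -0.07876389  0.31760598] [[ 0.45669879 -0.0853948   0.31160268]
 [ 0.48777389 -0.07196371  0.32239743]]
idx 23 [ 0.50970744 -0.08119471  0.31348679]
```

View pics/g16.png

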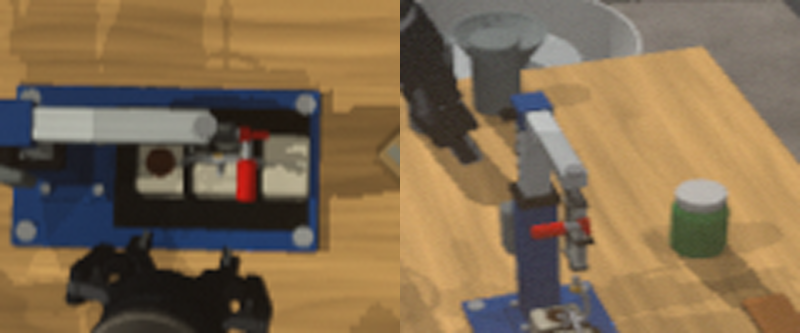

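>>> move_arm:
  increments: "0.6 5 -10 -12 0 0 0; 0.6 6 -10 -12 -0.008 -0.022 0.034; 0.6 6 -9 -12 -0.009 -0.023 0.036; 0.6 6 -9 -10 -0.009 -0.023 0.036; 0.6 0 0 0 -0.009 -0.023 0.036; 0.6 0 0 0 -0.009 -0.023 0.036; 0.6 0 0 0 0 0 0; 0.6 0 0 0 0 0 0"

```text
t: 21.55
eef_pos: [0.4379, -0.079, 0.367]
tool_rot: [0.259, -0.0, 0.966, -0.0]
contact_force: [-0.3, -0.0, 0.9]
gripper_width: 0.597
```

```bash
python3 - <<'E'
from h import *
st()
L=30*np.pi/180
togo((.4775,-.0787,.2975),(np.sin(L),0,-np.cos(L)),(0,1,0))
E
```

```text
{'t': 21.55, 'q': [0.351, -0.3, -0.216, 2.203, -0.192, 0.719, 1.81], 'eef_pos': [0.438, -0.079, 0.367], 'tool_rot': [0.259, -0.0, 0.966, -0.0], 'contact_force': [-0.261, -0.013, 0.892], 'gripper_width': 0.597}
d mm [ 39.6   0.3 -69.5] rot [0.001 0.001 0.   ] pos [ 0.4379 -0.079   0.367 ] t 21.55
```

>>> move_arm:
  increments: "0.6 9 0 -16 0 0 0; 0.6 11 0 -19 0 0 0; 0.6 11 0 -19 0 0 0; 0.6 8 0 -14 0 0 0; 0.6 0.5 0 -1.5 0 0 0; 0.6 0 0 0 0 0 0; 0.6 0 0 0 0 0 0; 0.6 0 0 0 0 0 0"

```text
t: 22.55
eef_pos: [0.4774, -0.0786, 0.2984]
tool_rot: [0.26, -0.001, 0.966, -0.0]
contact_force: [0.7, 0.7, -1.2]
gripper_width: 0.602
```

```bash
python3 - <<'E'
from h import *
st()
p,d,P=shot("top","t17");q,d2,P2=shot("side","s17")
a=np.hstack([cv2.resize(p[160:240,270:350],(400,400),interpolation=2),cv2.resize(q[120:200,270:350],(400,400),interpolation=2)])
cv2.imwrite("pics/g17.png",a[:,:,::-1])
E
```

```text
{'t': 22.55, 'q': [0.347, -0.15, -0.26, 2.256, -0.16, 0.511, 1.772], 'eef_pos': [0.477, -0.079, 0.298], 'tool_rot': [0.26, -0.001, 0.966, -0.0], 'contact_force': [0.719, 0.678, -1.185], 'gripper_width': 0.602}
```

View pics/g17.png

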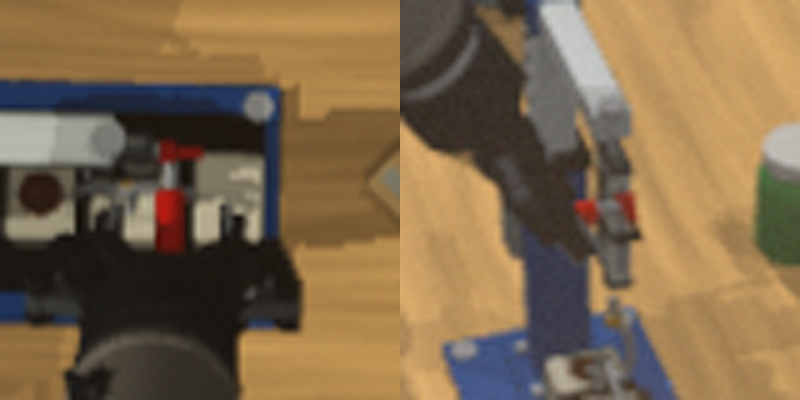

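>>> move_arm:
  increments: "0.4 0 0 0 0 0 0; 0.3 0 0 0 0 0 0; 0.2 0 0 0 0 0 0; 0 0 0 0 0 0 0; 0 0 0 0 0 0 0; 0 0 0 0 0 0 0; 0 0 0 0 0 0 0; 0 0 0 0 0 0 0"
  newtons: 25

```text
t: 23.65
eef_pos: [0.4773, -0.0783, 0.2977]
tool_rot: [0.259, -0.001, 0.966, -0.0]
contact_force: [-2.0, 2.6, 0.6]
gripper_width: 0.178
```

```bash
python3 - <<'E'
from h import *
st()
p,d,P=shot("top","t18");q,d2,P2=shot("side","s18")
B=cv2.resize(q[145:185,295:335],(480,480),interpolation=2)
cv2.imwrite("pics/g18.png",B[:,:,::-1])
E
```

```text
{'t': 23.65, 'q': [0.347, -0.149, -0.26, 2.257, -0.161, 0.511, 1.772], 'eef_pos': [0.477, -0.078, 0.298], 'tool_rot': [0.259, -0.001, 0.966, -0.0], 'contact_force': [-2.026, 2.57, 0.595], 'gripper_width': 0.178}
```

View pics/g18.png

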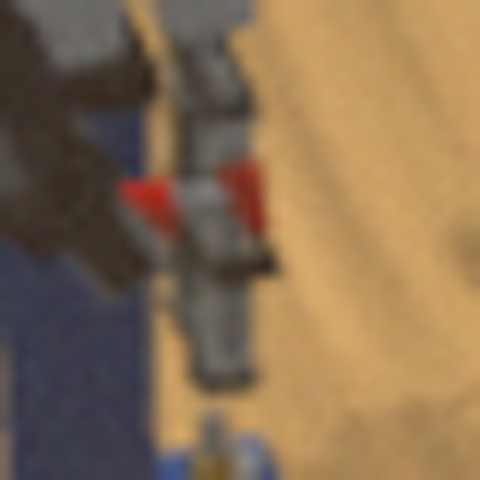

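>>> move_arm:
  increments: "0 0 0 -2 0 0 0; 0 0 0 -3 0 0 0; 0 0 0 -3 0 0 0; 0 0 0 -3 0 0 0; 0 0 0 -3 0 0 0; 0 0 0 -3 0 0 0; 0 0 0 -1 0 0 0; 0 0 0 0 0 0 0"

```text
t: 24.75
eef_pos: [0.4773, -0.0783, 0.2795]
tool_rot: [0.259, -0.001, 0.966, -0.0]
contact_force: [0.9, 3.5, -2.1]
gripper_width: 0.178
```

```bash
python3 - <<'E'
from h import *
st()
p,d,P=shot("top","t19");q,d2,P2=shot("side","s19")
B=cv2.resize(q[145:185,295:335],(480,480),interpolation=2)
C=cv2.resize(p[180:210,290:320],(300,300),interpolation=2)
B[:0]=0
cv2.imwrite("pics/g19.png",np.hstack([B,np.vstack([C,np.zeros((180,300,3),np.uint8)])])[:,:,::-1])
for v in range(188,200):print(v,[tuple(int(1000*t) for t in P[v,u]) + tuple(p[v,u].tolist()) for u in range(303,312)])
E
```

```text
{'t': 24.75, 'q': [0.345, -0.126, -0.264, 2.283, -0.158, 0.461, 1.77], 'eef_pos': [0.477, -0.078, 0.279], 'tool_rot': [0.259, -0.001, 0.966, -0.0], 'contact_force': [0.894, 3.479, -2.073], 'gripper_width': 0.178}
188 [(517, -75, 289, 55, 23, 18), (517, -77, 288, 55, 24, 18), (517, -80, 285, 42, 23, 17), (549, -74, 14, 28, 22, 16), (549, -77, 13, 26, 20, 14), (549, -81, 16, 28, 22, 15), (550, -83, 4, 29, 23, 16), (549, -87, 12, 28, 23, 16), (550, -90, 10, 29, 23, 16)]
189 [(514, -75, 294, 91, 23, 15), (513, -78, 299, 91, 23, 15), (513, -80, 300, 76, 22, 17), (546, -74, 12, 43, 23, 17), (546, -77, 12, 42, 23, 18), (547, -80, 7, 34, 23, 16), (545, -84, 19, 32, 22, 14), (546, -87, 14, 32, 22, 14), (546, -90, 11, 29, 23, 16)]
190 [(511, -75, 297, 105, 23, 15), (510, -78, 299, 107, 25, 17), (511, -80, 296, 103, 25, 17), (533, -77, 97, 81, 23, 15), (533, -80, 98, 80, 23, 16), (534, -83, 94, 74, 23, 16), (543, -84, 13, 72, 24, 16), (543, -87, 10, 71, 37, 28), (543, -90, 8, 66, 59, 46)]
191 [(508, -75, 293, 106, 23, 16), (508, -78, 298, 107, 25, 17), (508, -80, 297, 103, 23, 14), (509, -83, 2
[... 1631 characters left out ...]
, 52, 49, 43), (512, -80, 93, 48, 45, 39), (511, -84, 99, 57, 52, 43), (512, -87, 98, 105, 97, 80), (512, -90, 93, 126, 118, 97), (512, -93, 98, 127, 118, 97)]
198 [(489, -76, 298, 146, 93, 87), (489, -78, 296, 134, 87, 81), (489, -81, 298, 95, 54, 49), (505, -79, 136, 76, 51, 47), (506, -81, 128, 68, 57, 52), (506, -84, 128, 67, 65, 57), (509, -87, 94, 94, 89, 74), (509, -90, 95, 116, 109, 92), (509, -93, 97, 116, 110, 93)]
199 [(486, -76, 303, 174, 27, 18), (486, -79, 300, 159, 25, 17), (487, -81, 299, 125, 24, 16), (487, -84, 297, 94, 30, 23), (487, -86, 291, 74, 46, 41), (373, -122, 1537, 63, 61, 53), (505, -87, 97, 89, 85, 72), (506, -90, 97, 111, 106, 89), (506, -93, 90, 113, 107, 90)]
```

View pics/g19.png

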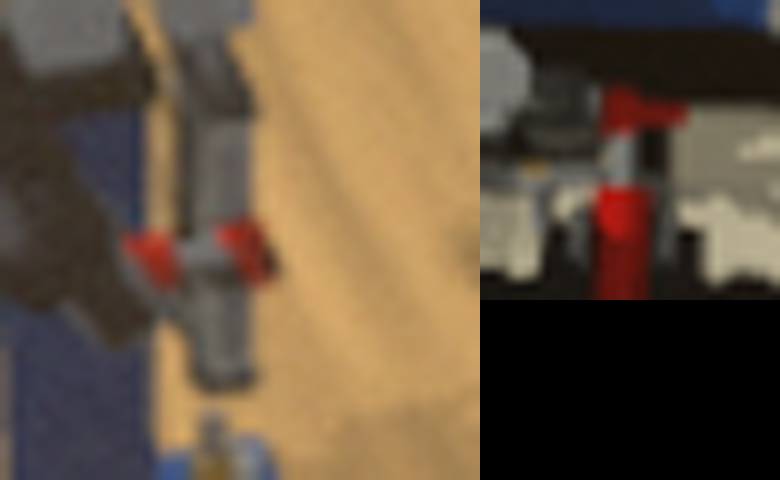

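```bash
python3 - <<'E'
from h import *
for y in (-.083,-.088,-.094,-.1):
    u,v=proj("side",(.5075,y,.292)); print(y,round(u,2),round(v,2),"crop",round((u-295)*12),round((v-145)*12))
a=np.load("side0.npz")["p"];b=np.load("s18.npz")["p"];c=np.load("s19.npz")["p"]
def big(i,v0): return cv2.resize(i[v0:v0+20,306:324],(396,440),interpolation=cv2.INTER_NEAREST)
cv2.imwrite("pics/n.png",np.hstack([big(a,168),big(c,156)])[:,:,::-1])
P=cloud("top",np.load("top0.npz")["d"]);p=np.load("top0.npz")["p"]
cv2.imwrite("pics/n2.png",np.hstack([cv2.resize(np.load(f)["p"][182:206,296:320],(384,384),interpolation=0) for f in("top0.npz","t16.npz")])[:,:,::-1])
for v in range(188,198):print(v,[tuple(int(1000*t) for t in P[v,u]) + (int(p[v,u,0]),int(p[v,u,1])) for u in range(300,314)])
E
```

```text
-0.083 314.55 166.49 crop 235 258
-0.088 315.0 167.43 crop 240 269
-0.094 315.55 168.57 crop 247 283
-0.1 316.09 169.72 crop 253 297
188 [(550, -54, 4, 28, 23), (548, -58, 14, 29, 23), (548, -61, 22, 28, 22), (548, -64, 19, 29, 23), (549, -67, 10, 29, 23), (549, -71, 13, 29, 24), (549, -74, 11, 28, 23), (549, -77, 13, 27, 22), (549, -80, 11, 27, 22), (550, -84, 10, 27, 21), (549, -87, 13, 27, 22), (549, -90, 13, 28, 22), (550, -93, 8, 26, 20), (550, -97, 13, 28, 23)]
189 [(545, -54, 12, 35, 30), (546, -57, 5, 33, 28), (545, -61, 12, 27, 22), (546, -64, 11, 28, 23), (545, -68, 14, 28, 23), (545, -71, 15, 30, 24), (546, -74, 7, 29, 23), (546, -77, 9, 28, 23), (546, -81, 11, 28, 22), (546, -84, 12, 27, 20), (546, -87, 12, 28, 22), (546, -90, 17, 29, 23), (546, -94, 13, 28, 22), (547, -97, 10, 28, 22)]
190 [(514, -66, 267, 57, 55), (514, -68, 266, 40, 36), (516, -70, 246, 33, 22), (543, -64, 9, 40, 22), (516, -76, 249, 30, 24), (517, -79, 245, 29, 23), (517, -81, 245, 29, 23), (542, -77, 15, 27, 22), (543, -81, 9, 27, 22), (542, -84, 15, 27, 22), (542, -87, 17, 28, 22), (543, -90, 10, 28
[... 1799 characters left out ...]
23)]
196 [(499, -65, 246, 56, 53), (499, -68, 248, 53, 50), (504, -69, 201, 43, 39), (504, -72, 201, 49, 45), (500, -76, 244, 78, 75), (500, -79, 246, 62, 59), (500, -82, 244, 36, 32), (523, -78, 13, 28, 22), (523, -81, 15, 27, 22), (523, -84, 14, 28, 22), (523, -88, 17, 28, 22), (524, -91, 9, 28, 22), (523, -94, 13, 25, 20), (524, -97, 7, 27, 22)]
197 [(500, -64, 207, 71, 68), (501, -66, 201, 63, 62), (503, -68, 182, 46, 44), (520, -65, 3, 66, 63), (498, -76, 240, 134, 132), (497, -79, 244, 104, 102), (497, -82, 243, 49, 45), (519, -78, 15, 28, 22), (520, -81, 13, 28, 22), (520, -84, 11, 26, 21), (520, -88, 10, 27, 21), (520, -91, 13, 27, 21), (520, -94, 11, 28, 23), (520, -98, 15, 28, 22)]
```

View pics/n.png

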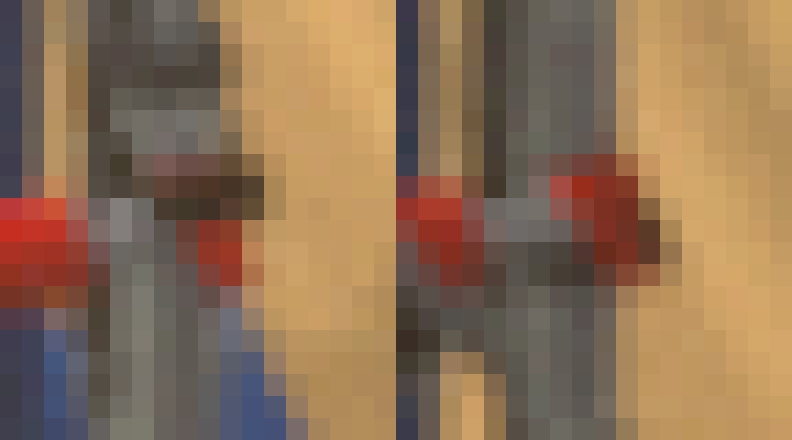

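View pics/n2.png

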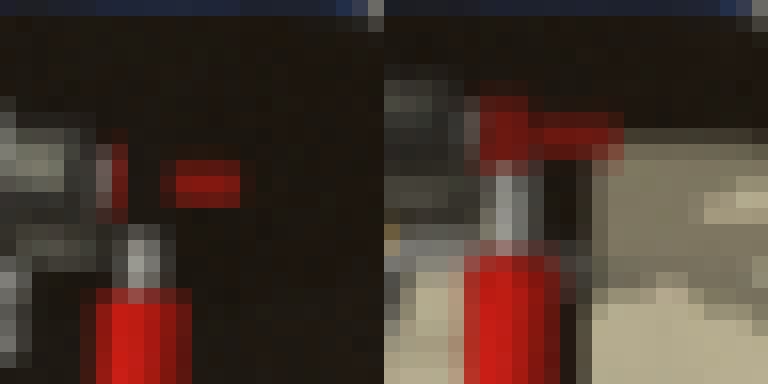

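```bash
python3 - <<'E'
from h import *
for z in (.240,.2435,.247,.280,.284,.288,.292): print(z,np.round(proj("side",(.517,-.080,z)),2))
# subpixel dark tip profiles: column 317 (and neighbours)
for f,v0 in(("side0.npz",170),("s15.npz",158),("s17.npz",158),("s18.npz",158),("s19.npz",158)):
    g=np.load(f)["p"].astype(int)
    print(f,v0);print(np.array([g[v0:v0+16,u].sum(1)//3 for u in (316,317,318)]))
# top: index and knob z averages through time
for f in("top0","t12","t13","t14","t16","t17","t18","t19"):
    z=np.load(f+".npz");p,P=z["p"],cloud("top",z["d"]);H,S,V=[cv2.cvtColor(p,cv2.COLOR_RGB2HSV)[...,i] for i in range(3)]
    m=np.zeros((400,640),bool);m[180:215,296:316]=1;m&=(S>150)&((H<8)|(H>172))&(P[...,2]>.2)&(P[...,2]<.4)
    v=P[m];i=v[(v[:,0]>.5)&(v[:,1]<-.083)];w=v[(v[:,0]>.5)&(v[:,1]>-.083)]
    a=np.zeros((400,640),bool);a[178:200,245:295]=1;a&=(P[...,2]>.285)&(P[...,2]<.4)
    print(f,"idx",len(i),i[:,2].mean().round(4),"plate",len(w),w[:,2].mean().round(4) if len(w) else 0,"arm",np.median(P[a][:,2]).round(4))
E
```

```text
0.24 [317.07 177.68]
0.2435 [317.07 176.87]
0.247 [317.07 176.06]
0.28 [317.1  168.27]
0.284 [317.1  167.32]
0.288 [317.1  166.35]
0.292 [317.11 165.39]
side0.npz 170
[[114 110 127 116 100  76  53  64  79  82  81 106 113 109  97  94]
 [146 145 150 141 137 103  66  75 124 135 120 138 127 110  95  92]
 [154 154 152 154 150 140 130 130 148 154 148 150 144 132 125 112]]
s15.npz 158
[[116 102  88  82  77  72  72  80  62  47 107 130 132 129 132 132]
 [144 139 137 138 136 122 125 104  58  51 125 147 145 146 145 144]
 [149 150 153 155 159 153 155 143 132 111 133 144 144 145 145 145]]
s17.npz 158
[[115  96  88  78  72  67  70  78  66  50 110 132 133 134 134 134]
 [144 140 141 138 136 122 123 100  62  54 125 147 144 144 145 145]
 [150 152 157 158 161 153 154 148 129 111 134 144 147 144 146 147]]
s18.npz 158
[[117  99  88  79  73  66  72  78  64  51 106 133 132 132 132 135]
 [142 141 137 138 134 124 124 101  62  58 127 147 149 145 147 148]
 [151 155 155 158 162 156 156 147 131 113 135 149 146 148 146 145]]
s19.npz 158
[[142 147 142 141 136 110  75  64  65  67  85 122 134 133 133 133]
 [157 157 158 163 159 148 134  99  63  64 101 138 148 146 143 146]
 [151 153 155 158 161 162 161 150 131 115 130 142 146 144 147 147]]
top0 idx 8 0.2421 plate 8 0.2453 arm 0.2946
t12 idx 9 0.2866 plate 18 0.2861 arm 0.3382
t13 idx 12 0.3029 plate 17 0.3053 arm 0.3558
t14 idx 9 0.3128 plate 16 0.3142 arm 0.3649
t16 idx 8 0.3137 plate 15 0.3134 arm 0.3648
t17 idx 9 0.3129 plate 16 0.311 arm 0.3648
t18 idx 9 0.3118 plate 15 0.3143 arm 0.3648
t19 idx 8 0.2936 plate 19 0.2964 arm 0.365
```

>>> move_arm:
  increments: "0 0 0 -1 0 0 0; 0 0 0 -1.5 0 0 0; 0 0 0 -1.5 0 0 0; 0 0 0 -1 0 0 0; 0 0 0 0 0 0 0; 0 0 0 0 0 0 0; 0 0 0 0 0 0 0; 0 0 0 0 0 0 0"

```text
t: 25.85
eef_pos: [0.4773, -0.0783, 0.2747]
tool_rot: [0.26, -0.001, 0.966, -0.0]
contact_force: [-0.7, 4.8, -0.4]
gripper_width: 0.177
```

```bash
cat > cmp.py <<'E'
from h import *
import sys
tag=sys.argv[1]
st()
p,d,P=shot("top","t"+tag);q,d2,P2=shot("side","s"+tag)
def big(i,v0,u0): return cv2.resize(i[v0:v0+20,u0:u0+18],(396,440),interpolation=cv2.INTER_NEAREST)
cv2.imwrite("pics/c%s.png"%tag,np.hstack([big(q,156,306),big(p,182,298)])[:,:,::-1])
g=q.astype(int);print(np.array([g[158:174,u].sum(1)//3 for u in (316,317,318)]))
H,S,V=[cv2.cvtColor(p,cv2.COLOR_RGB2HSV)[...,i] for i in range(3)]
m=np.zeros((400,640),bool);m[180:215,296:316]=1;m&=(S>150)&((H<8)|(H>172))&(P[...,2]>.2)&(P[...,2]<.4)
v=P[m];i=v[(v[:,0]>.5)&(v[:,1]<-.083)];w=v[(v[:,0]>.5)&(v[:,1]>-.083)]
print("idx",len(i),i[:,2].mean().round(4),"plate",len(w),w[:,2].mean().round(4) if len(w) else 0)
E
python3 cmp.py 20
```

```text
{'t': 25.85, 'q': [0.345, -0.119, -0.265, 2.29, -0.157, 0.447, 1.77], 'eef_pos': [0.477, -0.078, 0.275], 'tool_rot': [0.26, -0.001, 0.966, -0.0], 'contact_force': [-0.718, 4.85, -0.377], 'gripper_width': 0.177}
[[140 143 144 144 135 104  71  68  63  64  64  77 118 137 132 135]
 [155 159 159 162 163 144 134 101  66  58 109 118 135 145 147 147]
 [149 154 156 159 162 159 157 146 132 110 136 144 145 146 147 146]]
idx 8 0.2894 plate 17 0.2924
```

View pics/c20.png

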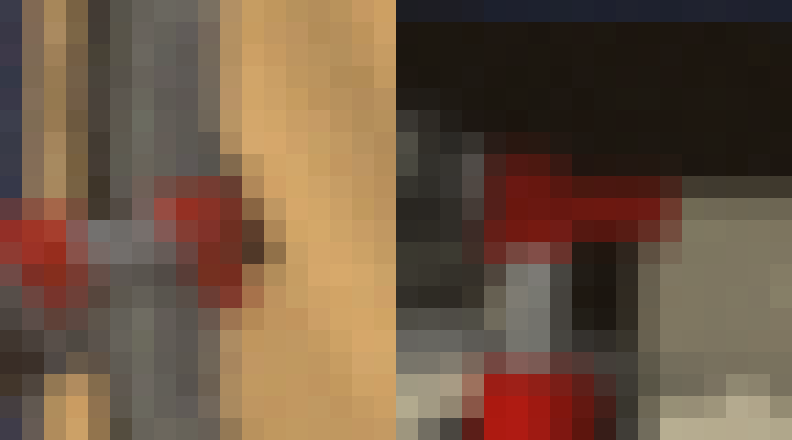

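>>> move_arm:
  increments: "0 0 0 -1 0 0 0; 0 0 0 -0.5 0 0 0; 0 0 0 0 0 0 0; 0 0 0 0 0 0 0; 0 0 0 0 0 0 0; 0 0 0 0 0 0 0; 0 0 0 0 0 0 0; 0 0 0 0 0 0 0"

```text
t: 26.95
eef_pos: [0.4773, -0.0784, 0.2733]
tool_rot: [0.26, -0.001, 0.966, -0.0]
contact_force: [-2.1, 5.0, 1.2]
gripper_width: 0.179
```

```bash
python3 cmp.py 21
```

```text
{'t': 26.95, 'q': [0.344, -0.117, -0.266, 2.292, -0.157, 0.443, 1.77], 'eef_pos': [0.477, -0.078, 0.273], 'tool_rot': [0.26, -0.001, 0.966, -0.0], 'contact_force': [-2.054, 5.048, 1.223], 'gripper_width': 0.179}
[[142 144 145 144 138 106  73  61  62  65  65  69 115 133 133 133]
 [154 159 160 159 160 149 132 101  66  57 107 114 135 149 147 146]
 [151 151 155 162 158 162 160 146 131 113 131 142 141 148 149 147]]
idx 9 0.2883 plate 16 0.2915
```

View pics/c21.png

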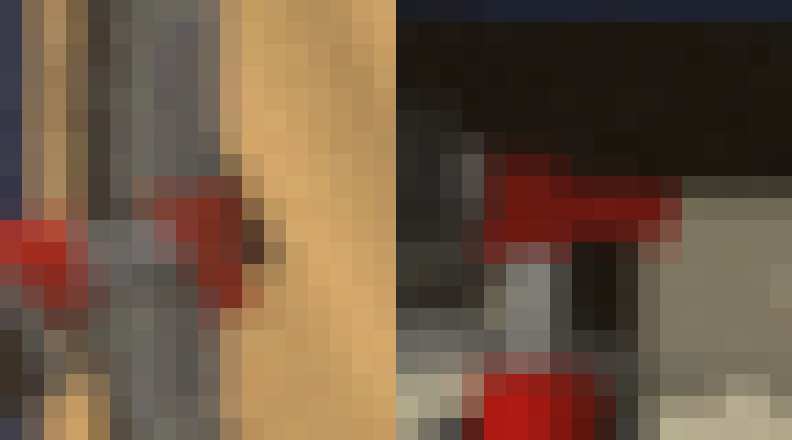

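>>> move_arm:
  increments: "0 0 0 -1 0 0 0; 0 0 0 -0.8 0 0 0; 0 0 0 0 0 0 0; 0 0 0 0 0 0 0; 0 0 0 0 0 0 0; 0 0 0 0 0 0 0; 0 0 0 0 0 0 0; 0 0 0 0 0 0 0"

```text
t: 28.05
eef_pos: [0.4773, -0.0784, 0.2714]
tool_rot: [0.259, -0.001, 0.966, -0.0]
contact_force: [-1.2, 5.6, 0.4]
gripper_width: 0.176
```

```bash
python3 cmp.py 22; python3 - <<'E'
from h import *
# average several frames for pointer/index, top camera (small time cost)
Z=[];C=[]
for k in range(8):
    p,d=vision.read_camera("top");Z.append(cloud("top",d));C.append(p)
Z=np.array(Z);np.savez("avg.npz",Z=Z,C=np.array(C))
m=Z[...,2].mean(0);c=np.mean(C,0)
for v in range(188,197):print(v,[(int(Z[:,v,u,0].mean()*1000),int(1000*Z[:,v,u,1].mean()),round(float(1000*m[v,u]),1),int(c[v,u,0]),int(c[v,u,1])) for u in range(302,311)])
E
```

```text
{'t': 28.05, 'q': [0.344, -0.115, -0.266, 2.295, -0.156, 0.438, 1.769], 'eef_pos': [0.477, -0.078, 0.271], 'tool_rot': [0.259, -0.001, 0.966, -0.0], 'contact_force': [-1.151, 5.599, 0.396], 'gripper_width': 0.176}
[[141 144 147 144 136 105  73  63  59  60  67  74  85 122 133 132]
 [156 159 158 159 160 145 132  99  65  56 110 118 114 139 148 145]
 [151 151 158 159 161 163 161 147 131 112 133 144 140 143 147 147]]
idx 9 0.2863 plate 17 0.2909
188 [(517, -72, 286.2, 35, 27), (517, -75, 287.0, 32, 22), (517, -77, 286.8, 31, 22), (518, -80, 285.3, 31, 23), (549, -74, 10.3, 28, 22), (549, -77, 11.4, 28, 22), (549, -80, 12.3, 27, 22), (550, -84, 10.4, 28, 22), (549, -87, 12.6, 28, 22)]
189 [(545, -61, 12.7, 63, 34), (514, -75, 287.1, 71, 22), (515, -77, 287.2, 68, 22), (515, -80, 286.4, 53, 22), (546, -74, 10.0, 28, 22), (546, -77, 10.5, 28, 22), (546, -81, 12.6, 27, 21), (546, -84, 10.2, 27, 22), (546, -87, 13.2, 28, 22)]
190 [(511, -72, 297.6, 83, 31), (511, -75, 290.4, 106, 23), (512, -77, 289.1, 104, 23), (512, -80, 288.0, 86, 23), (533, -77, 94.6, 57, 22), (533, -80, 94.7, 68, 22), (53
[... 882 characters left out ...]
02, 93), (485, -83, 446.1, 125, 123), (501, -80, 290.5, 71, 69), (521, -77, 95.7, 32, 27), (521, -80, 95.0, 27, 21), (521, -83, 94.6, 48, 42), (521, -86, 95.7, 103, 95), (521, -89, 94.4, 126, 118)]
195 [(498, -72, 286.4, 102, 96), (498, -75, 286.5, 125, 123), (498, -78, 289.6, 124, 123), (498, -80, 288.2, 70, 68), (518, -77, 93.7, 31, 26), (518, -80, 95.3, 27, 22), (500, -88, 275.0, 48, 42), (518, -86, 93.9, 103, 95), (518, -89, 92.6, 126, 118)]
196 [(514, -65, 95.8, 111, 107), (496, -75, 287.4, 122, 120), (496, -78, 289.4, 124, 123), (496, -81, 287.7, 70, 67), (515, -77, 96.1, 35, 31), (515, -80, 96.5, 28, 24), (515, -83, 94.6, 47, 42), (515, -86, 93.9, 104, 96), (515, -90, 95.5, 127, 118)]
```

View pics/c22.png

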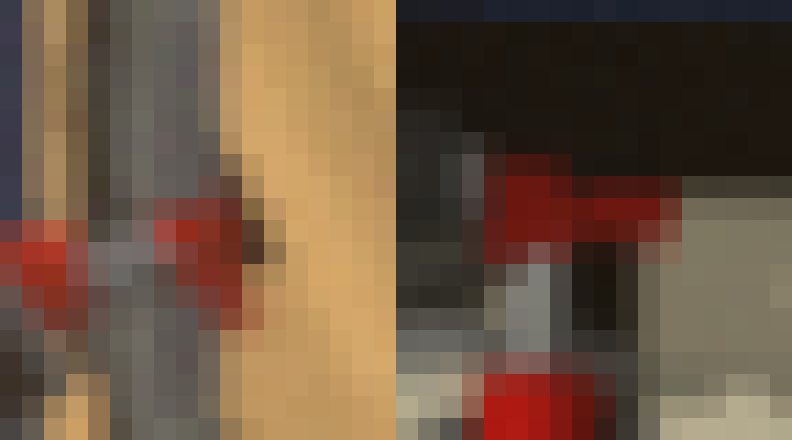

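Averaged over 8 frames, the pointer's top is at 286.6 mm and the index beam's top at 286.4 mm, so they're level. I release and back out along the tool axis.

>>> move_arm:
  increments: "0.25 0 0 0 0 0 0; 0.4 0 0 0 0 0 0; 0.6 0 0 0 0 0 0; 0.6 0 0 0 0 0 0; 0.6 -6 0 11 0 0 0; 0.6 -11 0 19 0 0 0; 0.6 -14 0 24 0 0 0; 0.6 -14 0 24 0 0 0"

```text
t: 29.55
eef_pos: [0.4315, -0.0784, 0.3509]
tool_rot: [0.26, -0.001, 0.966, -0.0]
contact_force: [0.4, -0.3, -0.4]
gripper_width: 0.598
```

>>> move_arm:
  increments: "0.6 0 -20 10 0 0 0; 0.6 0 -30 5 0 0 0; 0.6 0 -30 0 0 0 0; 0.6 0 -30 0 0 0 0; 0.6 0 -20 0 0 0 0; 0.6 0 0 0 0 0 0; 0.6 0 0 0 0 0 0; 0.6 0 0 0 0 0 0"

```text
t: 30.55
eef_pos: [0.4323, -0.2075, 0.3646]
tool_rot: [0.26, -0.002, 0.966, -0.0]
contact_force: [-0.0, 0.5, -0.4]
gripper_width: 0.598
```

```bash
python3 cmp.py 23; python3 - <<'E'
from h import *
Z=[];C=[]
for k in range(16):
    p,d=vision.read_camera("top");Z.append(cloud("top",d));C.append(p)
Z=np.array(Z);m=Z[...,2].mean(0);c=np.mean(C,0)
for v in range(187,194):print(v,[(int(Z[:,v,u,0].mean()*1000),int(1000*Z[:,v,u,1].mean()),round(float(1000*m[v,u]),1),int(c[v,u,0]),int(c[v,u,1])) for u in range(302,311)])
fit(C[-1],Z.mean(0),(190,225,265,345),.07,.12)
q=np.load("s23.npz")["p"]
cv2.imwrite("pics/f.png",np.hstack([cv2.resize(C[-1][150:250,230:350],(400,333),interpolation=2),cv2.resize(q[100:220,250:370],(400,333),interpolation=2)]).astype(np.uint8)[:,:,::-1])
E
```

```text
{'t': 30.55, 'q': [0.358, -0.209, 0.097, 2.144, -0.302, 0.75, 2.206], 'eef_pos': [0.432, -0.208, 0.365], 'tool_rot': [0.26, -0.002, 0.966, -0.0], 'contact_force': [-0.028, 0.514, -0.401], 'gripper_width': 0.598}
[[142 145 145 144 136 104  72  69  69  65  73  73  85 122 133 132]
 [155 160 161 162 159 148 131  99  66  61 112 116 114 138 150 147]
 [151 154 157 158 163 160 161 145 134 112 136 143 137 146 145 149]]
idx 9 0.2868 plate 17 0.2907
187 [(552, -61, 10.9, 28, 23), (552, -64, 11.7, 28, 23), (552, -67, 11.9, 28, 23), (552, -71, 11.1, 28, 23), (552, -74, 12.6, 28, 23), (552, -77, 13.2, 28, 22), (541, -83, 107.7, 28, 22), (553, -84, 10.0, 28, 23), (542, -89, 106.1, 28, 23)]
188 [(517, -72, 287.2, 38, 30), (517, -75, 286.7, 33, 23), (517, -77, 286.4, 33, 23), (517, -80, 286.2, 32, 23), (549, -74, 12.8, 29, 23), (549, -77, 11.0, 28, 22), (549, -80, 11.8, 28, 22), (549, -84, 11.9, 28, 22), (549, -87, 11.9, 28, 22)]
189 [(545, -61, 12.7, 72, 36), (514, -75, 287.9, 84, 23), (515, -77, 286.1, 82, 24), (515, -80, 287.0, 61, 23), (546, -74, 12.2, 29, 23), (546, -77, 11.3, 28, 22), (546, -80
[... 568 characters left out ...]
8)]
192 [(505, -72, 295.3, 118, 34), (506, -75, 290.9, 133, 26), (506, -78, 290.8, 133, 27), (506, -80, 290.9, 126, 29), (507, -83, 286.2, 103, 25), (507, -85, 285.6, 86, 24), (507, -88, 286.4, 92, 28), (507, -91, 288.7, 104, 43), (507, -94, 286.1, 110, 66)]
193 [(495, -75, 368.4, 115, 35), (503, -75, 290.6, 121, 51), (503, -78, 290.8, 140, 91), (504, -80, 289.8, 113, 59), (524, -77, 94.8, 45, 25), (524, -80, 96.0, 37, 23), (524, -83, 94.8, 54, 34), (524, -86, 94.5, 94, 68), (524, -89, 95.1, 111, 88)]
n 451 slopes [-0.0025 -0.0028] z 0.0944 min [ 0.426 -0.129  0.077] max [0.532 0.038 0.108]
((503.94671630859375, -48.482032775878906), (52.80220413208008, 157.602294921875), 1.3889473676681519)
```

View pics/f.png

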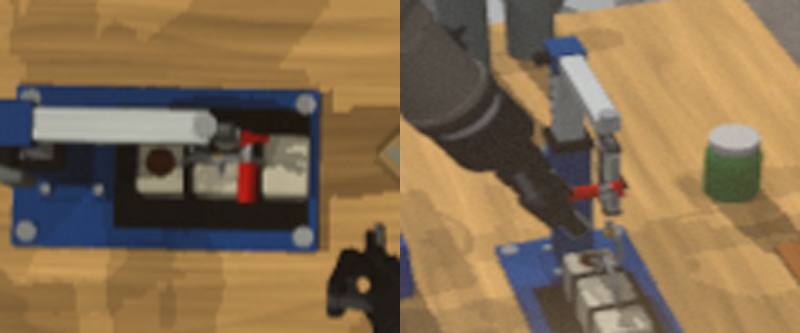

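View pics/c23.png

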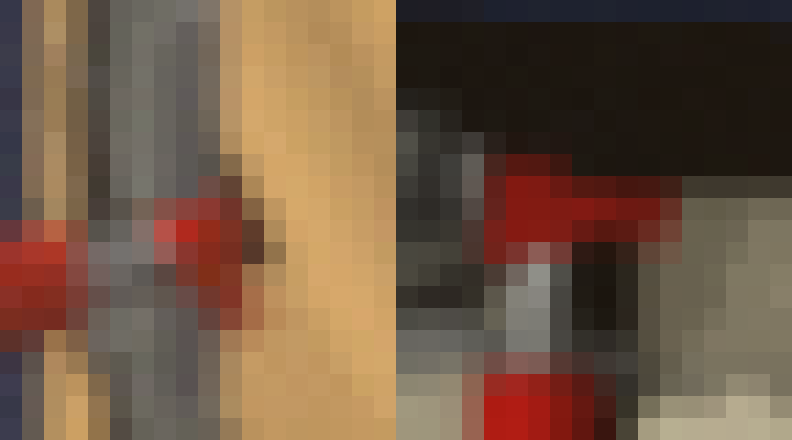

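```bash
python3 - <<'E'
from h import *
print(bot.hand_in())
E
```

```text
the job is handed in; nothing more can be done
None
```

I handed the job in at about t = 31.5 s. The mould hangs from the hook and the red marker is set level with the pointer. The hand-in gave no verdict.

- **What I did:** I gripped the white mould from the ware board near one end, threaded its loop over the hook and lowered it onto the base. Then I let go, wound the crank about 2.1 turns and left it to settle. Last, I pinched the marker knob, slid it down 26 mm and backed clear.
- **Hang:** The mould is level to within 0.3° and its underside is about 18 mm above the base. The spring is drawn out about 29 mm, roughly 0.73 kg.
- **Marker:** In the last averaged top-camera frames, the index top is at about 286.7 mm and the pointer top at about 286.5 mm. I assumed the two bars are equally thick, and the side camera agreed to within about 1 mm.
- **Robot and other objects:** The gripper is about 0.1 m from the stand and the contact force reads near zero. I did not re-measure the bowl, jar or paddle at the end, but the arm never went near them.
- **Estimates that disagreed:**
  - My first side-view guess of the marker travel was 22 mm; later measurements corrected it to 26 mm.
  - The wrist force reading during the carry suggested about 0.8 kg, slightly more than the scale shows.

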